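Open the cementing-hood sash to its gauge and clamp it

TASK

With the fingertips, push the cementing hood's counterweighted window up from beneath its lip until the end of the lip stands in the gap of the two-pronged gauge on the left post (left as the robot faces it), and let go of it there. Then push the clamp lever beside the right post all the way over, away from you, to lock the window. Grasp nothing - never pinch the lip - and leave everything else on the bench where it stands.

Things in the scene. Friction and masses are not known exactly. Their poses are not given: they have to be found in the camera images.
- hood: fixed clear-walled hood, open at the back, 370 mm wide, 470 mm tall. Origin on the bench under the middle of the window plane (x = 0); -x axis out of its front towards the robot, +y left as the robot sees it. Front posts 30 by 40 mm at y = +-152 mm; sill up to 94 mm height, front face at x = -5 mm. Base plate 12 mm thick, out to x = -170 mm only at right (y = -175 to -275 mm), under the lever
- sash (a joint): height of the window (sash) above its lowest position, m: 0 to 0.22, up is positive. Balanced by counterweights in the posts: it stays where it is left; about 4 N (plus a little when moved fast) moves it
- lip_edge (a point): middle of the lower front edge of the lip: an aluminium ledge 256 mm wide on the window's lower edge, sticking 60 mm out of the window plane to the front, 9 mm thick, flat below (underside 100 mm above the bench when joint sash = 0). Push up against its underside or lower front edge; fingers on its underside and top face at once count as pinching. Moves with the window
- lip_end (a point): left end face of the lip, at the middle of its 9 mm thickness, 28 mm in front of the window plane (moves with the window)
- fork: fixed steel gauge on the front of the left post: a 34 mm wide, 60 mm tall block with two level prongs 5 mm thick, standing 67 mm out of the window plane, with a clear gap of 25 mm between them. The lip's end passes beside the prongs, 7 mm away from them. Origin in the window plane, at the height of the middle of the gap. Its height on the post differs from run to run
- fork_mid (a point): middle of the gap between the prongs, on their side facing the lip (hood x = -28 mm, y = 135 mm); the window is right when lip_end is at the same height
- clamp (a joint): clamp lever angle, rad: 0 = leaning 0.5 rad to the front (towards the robot), 1.0 = fully over, leaning 0.5 rad to the rear; stays where it is left, needs about 1 N at the ball
- clamp_tip (a point): centre of the black 26 mm ball on the end of the clamp lever (steel shaft of 10 mm). The lever turns about a level axis along the hood's y, at hood x = -110 mm, y = -225 mm, z = 34 mm; ball centre 80 mm from the axis. It stands on a grey block 70 mm by 50 mm, 25 mm tall, on the base plate
- bundle: bundle of five white tubes, 150 mm long along its x, 38 mm wide, 25 mm tall, lying on the bench in front of the hood; origin under its middle; leave it alone
- cutter: brass rod cutter 120 by 50 mm, 66 mm tall, right of the hood; origin under its middle; leave it alone
- lattice: grey lattice base 80 by 80 mm with an upright clear column of 20 mm, 152 mm tall in all, left of the hood; origin under its middle; leave it alone
- jar: jar 44 mm across, 70 mm tall, right of the hood; origin under its middle; leave it alone
- atom0: red acrylic atom, a ball of 30 mm with a flat foot, 28 mm tall, origin under its foot; leave it alone, on the bench in front of the hood
- atom1: red acrylic atom, a ball of 30 mm with a flat foot, 28 mm tall, origin under its foot; leave it alone, on the bench in front of the hood
- atom2: red acrylic atom, a ball of 30 mm with a flat foot, 28 mm tall, origin under its foot; leave it alone, in a small plywood tray left of the hood's front
- atom3: red acrylic atom, a ball of 30 mm with a flat foot, 28 mm tall, origin under its foot; leave it alone, in a small plywood tray left of the hood's front
- atom4: red acrylic atom, a ball of 30 mm with a flat foot, 28 mm tall, origin under its foot; leave it alone, in a small plywood tray left of the hood's front
- atom5: red acrylic atom, a ball of 30 mm with a flat foot, 28 mm tall, origin under its foot; leave it alone, in a small plywood tray left of the hood's front

How it is judged:
By the outcome, as a careful person would: the job done as asked, in the order asked, and still so for the second after the job is handed in, with the robot touching nothing.
It also fails if it takes over 45 s, if anything falls off the work surface, if the arm or the gripper's body presses on something with over 40 N, if the wrist force passes 120 N, or if a joint passes its speed limit or range.

ROBOT

A 6-joint arm with a two-finger parallel gripper is mounted at the origin on the work surface. World frame = base frame: x ahead of the robot, y to its left, z up, the work surface at z = 0. Lengths are in mm, angles in rad, forces in N, time in s.
With the tool pointing down it reaches from about 300 to 775 mm from the base axis. Payload 14.6 kg.
Tool frame: the origin (TCP) lies between the finger pads; the fingertips stand 8 mm ahead of it and the grasp point (between the pads) lies 11 mm behind it; z points along the fingers, y is the direction in which the jaws open and shut (so a half turn about z gives the same grasp; the last joint's range is limited). The gripper opens to 94 mm and grips with 3 to 60 N. Pads are 16 mm wide; open, the fingers measure 119 mm over their backs; the gripper's body (75 mm by 177 mm) begins 78 mm behind the grasp point.
Start: joints at [-1.238, 0.3, 1.521, -0, 1.321, -0.067], TCP at [214.071, -506.619, 213.446] pointing down, gripper open.
Joint ranges: [-3.03, 3.03], [-0.79, 2.21], [0.23, 2.52], [-1.04, 4.18], [0, 3.07], [-2.55, 2.55]. Speed limits (rad/s): [2.22, 2.22, 2.57, 3.14, 3.14, 3.14].

INTERFACE

Orientations are given as [roll, pitch, yaw] about the fixed x, y, z axes, in that order (R = Rz(yaw) Ry(pitch) Rx(roll)).
In Python, from cell import manip, cams, models gives the robot as it stands. The module is installed in compiled form; this text tells all that it offers.
- The arm moves only by the shell command python3 -m pendant 'ROWS' [OPENING] [FORCE]. ROWS is JSON, a list that holds one entry, the list of rows, each a list of 4 numbers: the shift along the tool's x, y, z in cm, then the turn about the tool's z in rad. In form: [[[x, y, z, roll], ...]]. A call has 1 to 5 rows; each row is the pose to reach, as a shift and turn from the pose commanded when the call began, along the tool's axes at that moment; what a row does not reach only later rows make up. A row lasts 1/10 s, in which the tool goes at most 50 mm and 8.59 degrees, less where a joint would pass 70% of its speed; a pose out of reach is approached as far as the arm can. A call with a gripper value outside its range is refused whole. OPENING is the opening, from -1 (shut) to 1 (fully open), so that 0 is half open, set as the call begins (- or left out, the last holds). The fingers move at their own pace and stop on an object; FORCE is the grip in N (left out, the last holds). Time passes only in rows, so rows that repeat a pose let the fingers close. It gives the time, the measured TCP pose, the force and the opening at its end, in the units of the state.
- manip.read_state(): the state, without advancing time (a new reading comes with each control period).
- cams.camera(name): name is "scene" or "top"; returns a dict with "frame" (420x560x3 uint8, red, green, blue), "K" (3x3 intrinsics, pixels), "D" ([k1, k2, p1, p2, k3] as OpenCV has them; the pictures are not rectified), "pose" (4x4, takes a point from camera to world coordinates). Camera axes: x right, y down, z forward; pixel columns grow to the right and rows downward; lengths in mm; the calibration is good to about 2 mm. A picture is of the moment at which its call begins. There is no depth.
- manip.sign_off(): hands the job in, once; it reports no verdict.
Trained networks look in the newest picture that a camera, given by its name, has taken for a name from the list of things; names that differ only in an ending like _2 or _b are one class to them, and where a whole thing is asked for, a point or a joint stands for the part that bears it (a point fixed in the world has none). Each returns a list of dicts, best first, with "score" (0 to 1); they miss things now and then, are a little off and sometimes report something else, mostly with a low value. They report only what shows in the picture. A call takes as long as a camera call.
- models.regions_of(camera, name): "pixels" (420x560 bool, what is visible of it) and "point" ([column, row] in pixels, amid what is visible of it).
The state is a dict: "clock": time; "joints": joint angles; "qd": joint speeds; "effort": joint torques, N m; "eef_pos": TCP position; "eef_rot": TCP orientation; "wrist_force": force on the tool from outside, world axes, zero at the start; "moment": the same for the moment, N m; "finger_gap": finger opening in mm.
Only numpy, scipy, OpenCV 4.12 (cv2) and the standard library are available. Lean on these libraries where they do the work, as an engineer would, in place of code of your own. Each camera call takes 0.05 s, during which the arm holds its last target.

## Working session

There is one attempt and no reset: what is moved stays moved. The work goes in short steps, Python scripts to look and compute and a shell command to move; the robot and the scene stay as the last step left them, time stands still between calls to the robot, and variables do not carry over. Pictures are saved under pics/ and viewed, and the job is handed in when it is done.

```bash
mkdir -p pics; ls
python3 - <<'E'
from cell import manip,cams,models
import cv2
print(manip.read_state())
for n in("scene","top"):
    c=cams.camera(n);cv2.imwrite(f"pics/{n}0.png",c["frame"][:,:,::-1]);print(n,c["K"],c["D"],c["pose"])
E
```

```text
pics
{'clock': 0.0, 'joints': array([-1.23758214e+00,  3.00446117e-01,  1.52157903e+00, -1.83182158e-05,
        1.32072010e+00, -6.65975197e-02]), 'qd': array([ 0.00032567, -0.00011565, -0.00295226, -0.00081594,  0.00054432,
        0.00016359]), 'effort': array([ 3.68675855e-04, -5.31807268e+01, -3.52736449e+01,  7.08416803e-02,
        2.43924907e-02, -8.80518724e-05]), 'eef_pos': array([ 213.99423161, -506.38152435,  212.90090213]), 'eef_rot': array([-3.14044143e+00, -5.89996685e-05,  3.99816221e-01]), 'wrist_force': array([-0.02030334,  0.38276962, -0.00052103]), 'moment': array([-0.0113577 ,  0.00367254, -0.00125107]), 'finger_gap': 93.89096141893033}
scene [[469.00399226   0.         284.36390532]
 [  0.         469.00399226 205.97939859]
 [  0.           0.           1.        ]] [0.02314995 0.         0.         0.         0.        ] [[-2.46633984e-01 -9.13738236e-01  3.22884058e-01  2.53150258e+02]
 [-9.69103533e-01  2.33629456e-01 -7.90924727e-02  4.13752922e+01]
 [-3.16541040e-03 -3.32414973e-01 -9.43127916e-01  1.21545426e+03]
 [ 0.00000000e+00  0.00000000e+00  0.00000000e+00  1.00000000e+00]]
top [[425.98201226   0.         284.2598493 ]
 [  0.         425.98201226 214.72030261]
 [  0.           0.           1.        ]] [-0.11461957  0.          0.          0.          0.        ] [[ 9.93543892e-03 -9.92756335e-01  1.19733650e-01  4.37079202e+02]
 [-9.99950501e-01 -9.80018658e-03  1.71839588e-03 -3.19244605e+01]
 [-5.32536288e-04 -1.19744797e-01 -9.92804563e-01  1.26456714e+03]
 [ 0.00000000e+00  0.00000000e+00  0.00000000e+00  1.00000000e+00]]
```

View pics/scene0.png

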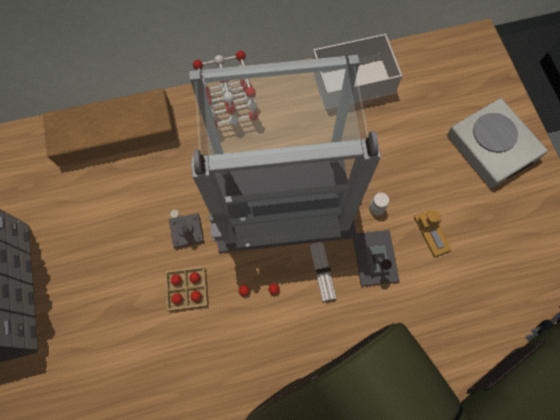

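View pics/top0.png

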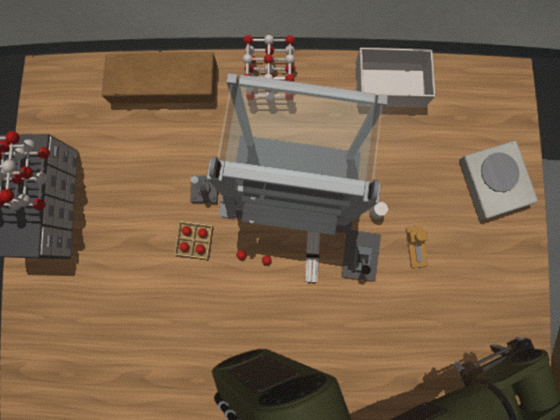

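```bash
cat > h.py <<'E'
from cell import manip,cams,models
import cv2,numpy as np
def tri(obs):
    # obs: list of (cam dict,(u,v))
    A=[];b=[]
    for c,p in obs:
        o,d=ray(c,p);M=np.eye(3)-np.outer(d,d);A.append(M);b.append(M@o)
    X=np.linalg.lstsq(np.vstack(A),np.hstack(b),rcond=None)[0]
    r=[np.linalg.norm(M@X-q) for M,q in zip(A,b)]
    return X,r
def ray(c,p):
    q=cv2.undistortPoints(np.array([[p]],float),c["K"],np.array(c["D"]))[0,0]
    d=c["pose"][:3,:3]@np.array([q[0],q[1],1]);return c["pose"][:3,3],d/np.linalg.norm(d)
def atz(c,p,z):
    o,d=ray(c,p);return o+d*(z-o[2])/d[2]
def proj(c,X):
    T=np.linalg.inv(c["pose"]);r=cv2.Rodrigues(T[:3,:3])[0]
    return cv2.projectPoints(np.array(X,float).reshape(-1,3),r,T[:3,3],c["K"],np.array(c["D"]))[0][:,0]
E
python3 - <<'E'
from h import *
C={n:cams.camera(n) for n in("scene","top")}
for n in C:
    f=C[n]["frame"][:,:,::-1]
    x0,y0,w,h=(150,130,260,190) if n=="scene" else (170,130,260,170)
    cv2.imwrite(f"pics/{n}z.png",cv2.resize(f[y0:y0+h,x0:x0+w],None,fx=3,fy=3,interpolation=cv2.INTER_CUBIC))
    for k in "hood sash lip_edge lip_end fork fork_mid clamp clamp_tip bundle cutter lattice jar atom0".split():
        for r in models.regions_of(n,k)[:1 if k!="atom0" else 6]:
            m=r["pixels"];ys,xs=np.nonzero(m)
            print(n,k,round(r["score"],2),np.round(r["point"],1),m.sum(),(xs.min(),xs.max(),ys.min(),ys.max()) if len(xs) else 0, np.round(atz(C[n],r["point"],20)[:2]))
E
```

```text
scene hood 0.87 [285.8 157.2] 31662 (np.int64(190), np.int64(398), np.int64(55), np.int64(285)) [802. -99.]
scene sash 0.97 [287.2 213.4] 5832 (np.int64(223), np.int64(349), np.int64(183), np.int64(246)) [640. -61.]
scene lip_edge 0.78 [287.4 213.2] 5853 (np.int64(223), np.int64(348), np.int64(184), np.int64(246)) [640. -62.]
scene lip_end 0.62 [288.9 214.3] 5717 (np.int64(224), np.int64(348), np.int64(184), np.int64(245)) [636. -65.]
scene fork 0.63 [218.2 230.9] 444 (np.int64(210), np.int64(228), np.int64(214), np.int64(241)) [638. 128.]
scene fork_mid 0.83 [221.3 228.4] 398 (np.int64(211), np.int64(227), np.int64(214), np.int64(240)) [643. 119.]
scene clamp 0.47 [383.7 260. ] 90 (np.int64(380), np.int64(390), np.int64(260), np.int64(269)) [ 455. -272.]
scene clamp_tip 0.45 [387.2 261.1] 111 (np.int64(378), np.int64(391), np.int64(258), np.int64(270)) [ 450. -280.]
scene bundle 0.68 [320.  269.6] 810 (np.int64(310), np.int64(334), np.int64(242), np.int64(301)) [ 471. -105.]
scene cutter 0.91 [435.9 232.8] 951 (np.int64(414), np.int64(450), np.int64(210), np.int64(256)) [ 491. -428.
[... 1560 characters left out ...]
, np.int64(369), np.int64(261), np.int64(273)) [ 438. -256.]
top bundle 0.73 [313.7 255.8] 633 (np.int64(305), np.int64(319), np.int64(231), np.int64(281)) [ 467. -117.]
top cutter 0.64 [415.8 246.2] 719 (np.int64(407), np.int64(427), np.int64(227), np.int64(267)) [ 497. -419.]
top lattice 0.6 [199.8 190. ] 647 (np.int64(190), np.int64(217), np.int64(175), np.int64(202)) [659. 223.]
top jar 0.54 [380.2 207. ] 245 (np.int64(369), np.int64(387), np.int64(202), np.int64(218)) [ 613. -314.]
top atom0 0.63 [200.9 246.8] 70 (np.int64(195), np.int64(204), np.int64(244), np.int64(252)) [490. 214.]
top atom0 0.6 [202.5 231.7] 59 (np.int64(198), np.int64(206), np.int64(228), np.int64(236)) [534. 210.]
```

View pics/scenez.png

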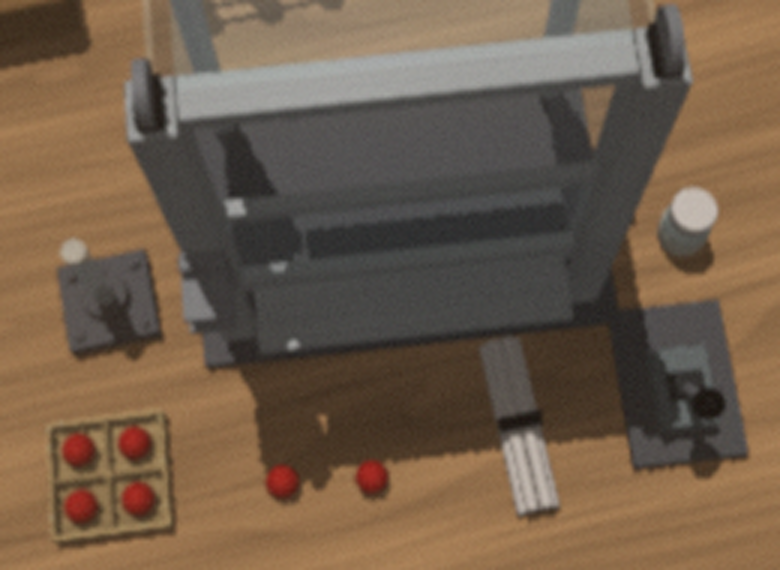

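View pics/topz.png

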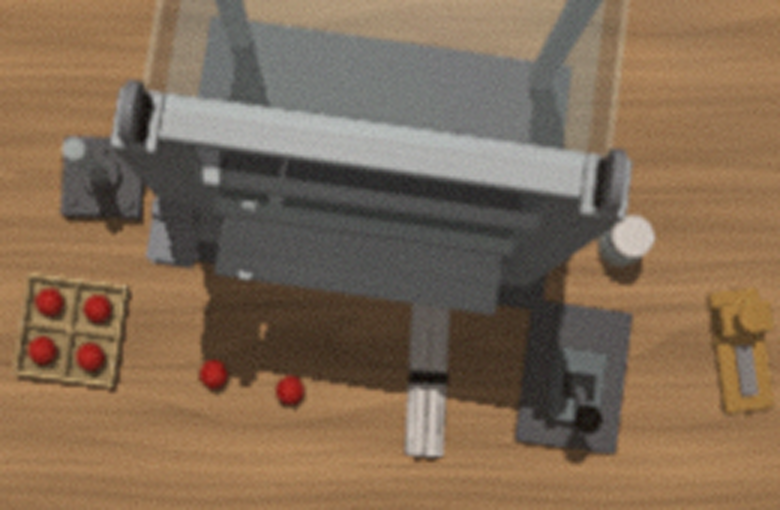

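Run:
```python
from h import *
for n,(x0,y0,w,h) in {"scene":(195,190,70,65),"top":(205,165,60,70)}.items():
    f=np.mean([cams.camera(n)["frame"].astype(float) for _ in range(4)],0)[:,:,::-1]
    g=np.clip((f[y0:y0+h,x0:x0+w])*1.6,0,255).astype(np.uint8)
    g=cv2.resize(g,None,fx=8,fy=8,interpolation=cv2.INTER_CUBIC)
    for i in range(0,w,10): cv2.putText(g,str(x0+i),(i*8,10),0,.35,(0,255,255),1); cv2.line(g,(i*8,12),(i*8,18),(0,255,255))
    for i in range(0,h,10): cv2.putText(g,str(y0+i),(0,i*8+4),0,.35,(0,255,255),1)
    cv2.imwrite(f"pics/{n}fork.png",g)
```

```text
(no output)
```

View pics/scenefork.png

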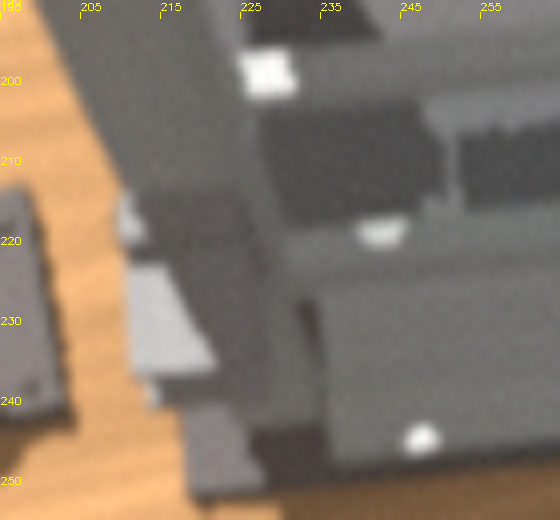

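View pics/topfork.png

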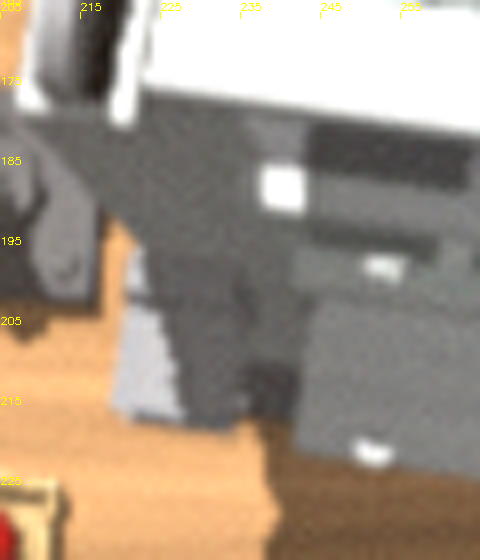

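```bash
cat > fit.py <<'E'
from h import *
from scipy.optimize import least_squares
C={n:cams.camera(n) for n in("scene","top")}
s0=80
P=[ # (name, fn(s,F,th), scene px, top px)
("b1",lambda s,F,t:(-170,-275,12),(399,282),(375.7,280.7)),
("b2",lambda s,F,t:(-170,-175,12),(362.3,285.3),(342,277)),
("LL",lambda s,F,t:(-60,128,109+s),(236,247.3),(241.8,221.5)),
("LR",lambda s,F,t:(-60,-128,109+s),(341.7,236.5),(336,234.5)),
("FL",lambda s,F,t:(-67,169,F+17.5),(211.3,236.8),(218.7,217)),
("FR",lambda s,F,t:(-67,135,F+17.5),None,(235,218.5)),
("ball",lambda s,F,t:(-110-80*np.sin(.5-t),-225,34+80*np.cos(.5-t)),(386.3,264.3),(366,269.7)),
]
def res(p,full=False):
    x,y,a,s,F,t=p;R=np.array([[np.cos(a),-np.sin(a),0],[np.sin(a),np.cos(a),0],[0,0,1]])
    o=[]
    for n,f,u,v in P:
        X=R@np.array(f(s,F,t))+[x,y,0]
        for c,q in(("scene",u),("top",v)):
            if q is not None:
                d=proj(C[c],X)[0]-q;o.append(d)
                if full:print(n,c,d.round(1))
    return np.hstack(o)
r=least_squares(res,[640,-60,0,5,200,0],loss="soft_l1")
print(r.x.round(3),r.cost);res(r.x,True)
for n,f,u,v in P:
    if u is not None:
        X,e=tri([(C["scene"],u),(C["top"],v)]);print(n,X.round(1),np.round(e,1))
print(np.sqrt(np.diag(np.linalg.inv(r.jac.T@r.jac))).round(3))
E
python3 fit.py
```

```text
[ 5.98464e+02 -4.86360e+01 -1.34000e-01  4.01900e+00  2.28923e+02
  1.00000e-01] 5.586646999471765
b1 scene [ 1.6 -1. ]
b1 top [-0.4  1. ]
b2 scene [-0.2  0.1]
b2 top [-0.4 -0.1]
LL scene [0.9 0.1]
LL top [-0.3  0. ]
LR scene [-0.  -0.9]
LR top [-1.2  0.5]
FL scene [0.6 0.4]
FL top [ 0.1 -0.8]
FR top [-2.4 -0.3]
ball scene [ 0.5 -0.1]
ball top [-0.1  0.1]
b1 [ 395.5 -306.1  -26.6] [1.9 1.9]
b2 [ 406.6 -200.    12.8] [0.3 0.3]
LL [556.9  87.  111. ] [1.5 1.5]
LR [ 525.7 -173.    86.2] [1.1 1.1]
FL [551.7 126.9 258.6] [0.9 0.9]
ball [ 428.9 -253.2  103.3] [0.6 0.6]
[1.187e+00 1.036e+00 6.000e-03 8.125e+00 8.534e+00 3.100e-02]
```

```bash
python3 -m pendant '[[[0,5,-5,0.15],[0,10,-10,0.3],[0,15,-15,0.45],[0,20,-20,0.6],[0,25,-25,0.75]]]' -1 10; python3 -c "
from h import *
print(manip.read_state())"
```

```text
clock: 2.5
eef_pos: [274.6, -650.3, 368.5]
eef_rot: [3.141, -0.001, -0.25]
wrist_force: [0.5, 0.2, 0.2]
finger_gap: 57.3
{'clock': 2.5, 'joints': array([-1.22310250e+00,  6.64886357e-01,  6.44548309e-01, -2.03215599e-05,
        1.83096539e+00,  5.97763865e-01]), 'qd': array([ 0.01329502,  0.83821351, -1.79582436, -0.00238364,  0.95258785,
        0.91044558]), 'effort': array([ 2.17002919e-01, -8.14421511e+01, -2.66349435e+01,  7.05611799e-02,
       -1.82752680e+00, -1.53266441e+00]), 'eef_pos': array([ 274.58689846, -650.25298266,  368.52633862]), 'eef_rot': array([ 3.14059581e+00, -6.54961543e-04, -2.50074953e-01]), 'wrist_force': array([0.53899671, 0.15236407, 0.18028429]), 'moment': array([ 0.07438642, -0.01324111, -0.00767528]), 'finger_gap': 57.26025495754904}
```

```bash
python3 -m pendant '[[[3,4,0,0.15],[9,12,0,0.3],[18,24,0,0.45],[18,24,0,0.6],[18,24,0,0.75]]]'; python3 -c "
from h import *
s=manip.read_state();print(s['joints'].round(3),s['eef_rot'].round(3))"
```

```text
clock: 3.0
eef_pos: [309.3, -733.5, 317.8]
eef_rot: [3.128, -0.042, -0.887]
wrist_force: [-0.6, 0.0, 0.9]
finger_gap: 17.3
[-1.218  0.973  0.237  0.     1.888  1.241] [ 3.128 -0.042 -0.887]
```

```bash
python3 -m pendant '[[[0,0,0,0]]]'; python3 -c "
from h import *
s=manip.read_state();print(s['joints'].round(3),s['eef_rot'].round(3))"
python3 -m pendant '[[[30,0,0,0],[30,0,0,0],[30,0,0,0]]]'; python3 -c "
from h import *
s=manip.read_state();print(s['joints'].round(3),s['eef_rot'].round(3))"
```

```text
clock: 3.1
eef_pos: [309.2, -733.2, 317.8]
eef_rot: [3.128, -0.041, -0.884]
wrist_force: [0.2, -0.0, -0.4]
finger_gap: 9.3
[-1.218  0.972  0.237  0.     1.889  1.237] [ 3.128 -0.041 -0.884]
clock: 3.4
eef_pos: [350.8, -741.4, 283.3]
eef_rot: [3.119, -0.075, -0.877]
wrist_force: [-0.5, 0.3, -1.1]
finger_gap: 0.3
[-1.173  1.017  0.236 -0.     1.81   1.276] [ 3.119 -0.075 -0.877]
```

```bash
for i in 1; do python3 -m pendant '[[[30,8,-30,0],[30,8,-30,0],[30,8,-30,0],[30,8,-30,0],[30,8,-30,0]]]'; python3 -c "
from h import *
s=manip.read_state();print(s['joints'].round(3),s['eef_rot'].round(3))"; done
```

```text
clock: 3.9
eef_pos: [337.1, -718.6, 361.0]
eef_rot: [3.11, -0.109, -0.88]
wrist_force: [0.2, 0.5, -0.7]
finger_gap: 0.4
[-1.179  0.92   0.235  0.002  1.874  1.274] [ 3.11  -0.109 -0.88 ]
```

```bash
cat > u.py <<'E'
from h import *
from scipy.spatial.transform import Rotation as Ro
s=manip.read_state();q=s['joints'];R=Ro.from_euler('xyz',s['eef_rot']).as_matrix()
a=q[1]+q[2];u=np.array([np.sin(a)*np.cos(q[0]),np.sin(a)*np.sin(q[0]),np.cos(a)])
print('q',q.round(3),'tilt',round(np.arccos(-R[2,2]),3),'u_tool*40',(40*R.T@u).round(1),'R',R.round(3).tolist())
E
python3 u.py; python3 -m pendant '[[[36,8,-15,0],[36,8,-15,0],[36,8,-15,0],[36,8,-15,0],[36,8,-15,0]]]';python3 u.py
```

```text
q [-1.179  0.92   0.235  0.002  1.874  1.274] tilt 0.113 u_tool*40 [ 36.5  11.2 -11.9] R [[0.633, -0.773, 0.045], [-0.766, -0.634, -0.104], [0.109, 0.032, -0.994]]
clock: 4.4
eef_pos: [345.2, -722.6, 363.1]
eef_rot: [3.103, -0.138, -0.879]
wrist_force: [1.0, -0.7, -0.8]
finger_gap: 0.9
q [-1.172  0.918  0.236  0.003  1.845  1.281] tilt 0.143 u_tool*40 [ 36.9  11.  -10.8] R [[0.632, -0.773, 0.058], [-0.763, -0.634, -0.13], [0.137, 0.039, -0.99]]
```

```bash
for i in 1 2 3; do python3 -m pendant '[[[37,11,-11,0]]]' | head -2;python3 u.py|cut -c1-70; done;  python3 -m pendant '[[[4.5,1.4,-1.4,0]]]' | head -2;python3 u.py|cut -c1-70
```

```text
clock: 4.5
eef_pos: [346.9, -730.7, 364.1]
q [-1.174  0.918  0.236  0.004  1.815  1.279] tilt 0.173 u_tool*40 [37
clock: 4.6
eef_pos: [348.1, -738.7, 365.7]
q [-1.177  0.918  0.236  0.006  1.785  1.277] tilt 0.204 u_tool*40 [37
clock: 4.7
eef_pos: [349.1, -745.5, 368.9]
q [-1.18   0.916  0.236  0.008  1.757  1.275] tilt 0.233 u_tool*40 [37
clock: 4.8
eef_pos: [349.5, -751.6, 373.8]
q [-1.183  0.912  0.236  0.01   1.733  1.272] tilt 0.261 u_tool*40 [37
```

```bash
python3 -m pendant '[[[37,11,-10,0]]]' >/dev/null
python3 -m pendant '[[[37,11,-9,0]]]' >/dev/null
python3 -m pendant '[[[37,11,-8,0]]]' >/dev/null
python3 -m pendant '[[[37,11,-7,0]]]' >/dev/null
python3 -m pendant '[[[38,11,-6,0]]]' >/dev/null
python3 -m pendant '[[[38,11,-5,0]]]' >/dev/null
python3 -m pendant '[[[38,11,-4,0]]]' >/dev/null
python3 -m pendant '[[[38,11,-3,0]]]' ; python3 u.py
```

```text
clock: 5.6
eef_pos: [361.6, -800.2, 412.2]
eef_rot: [3.001, -0.48, -0.847]
wrist_force: [0.7, -0.0, -0.8]
finger_gap: 0.4
q [-1.196  0.891  0.236  0.025  1.517  1.261] tilt 0.498 u_tool*40 [38.  12.2  2.2] R [[0.588, -0.785, 0.198], [-0.665, -0.608, -0.435], [0.461, 0.124, -0.878]]
```

```bash
python3 -m pendant '[[[38,12,2,0]]]' >/dev/null
python3 -m pendant '[[[38,12,3,0]]]' >/dev/null
python3 -m pendant '[[[38,12,4,0]]]' >/dev/null
python3 -m pendant '[[[37,12,5,0]]]' >/dev/null
python3 -m pendant '[[[37,12,6,0]]]' >/dev/null
python3 -m pendant '[[[37,12,7,0]]]' >/dev/null
python3 -m pendant '[[[37,12,8,0]]]' >/dev/null
python3 -m pendant '[[[36,12,9,0]]]' >/dev/null
python3 -m pendant '[[[36,12,10,0]]]' >/dev/null
python3 -m pendant '[[[36,12,11,0]]]' >/dev/null
python3 -m pendant '[[[36,12,12,0]]]' >/dev/null
python3 -m pendant '[[[35,12,13,0]]]' >/dev/null
python3 -m pendant '[[[35,12,14,0]]]' ; python3 u.py
```

```text
clock: 6.9
eef_pos: [376.7, -893.8, 445.5]
eef_rot: [2.833, -0.834, -0.746]
wrist_force: [-0.1, 0.0, 0.1]
finger_gap: 0.3
q [-1.225  0.93   0.236  0.062  1.102  1.227] tilt 0.876 u_tool*40 [33.6 12.  18.1] R [[0.494, -0.812, 0.312], [-0.456, -0.547, -0.702], [0.74, 0.204, -0.64]]
```

```bash
cat > fk.py <<'E'
import numpy as np
from scipy.optimize import least_squares
from scipy.spatial.transform import Rotation as Ro
D=[([-1.2376,.3004,1.5216,0,1.3207,-.0666],[214,-506.4,212.9]),
([-1.2231,.6649,.64455,0,1.831,.598],[274.6,-650.3,368.5]),
([-1.218,.972,.237,0,1.889,1.237],[309.2,-733.2,317.8]),
([-1.173,1.017,.236,0,1.81,1.276],[350.8,-741.4,283.3]),
([-1.179,.92,.235,.002,1.874,1.274],[337.1,-718.6,361]),
([-1.172,.918,.236,.003,1.845,1.281],[345.2,-722.6,363.1]),
([-1.177,.918,.236,.006,1.785,1.277],[348.1,-738.7,365.7]),
([-1.183,.912,.236,.01,1.733,1.272],[349.5,-751.6,373.8]),
([-1.196,.891,.236,.025,1.517,1.261],[361.6,-800.2,412.2]),
([-1.225,.93,.236,.062,1.102,1.227],[376.7,-893.8,445.5])]
def Rz(a):return Ro.from_euler('z',a).as_matrix()
def Ry(a):return Ro.from_euler('y',a).as_matrix()
def fk(q,p):
    a0,h,L1,ox,L2,L,s=p
    R=Rz(q[0]);x=R@np.array([a0,0,h]);R=R@Ry(q[1]);x=x+R@[0,0,L1];R=R@Ry(q[2]);x=x+R@[ox,0,L2]
    R=R@Rz(s*q[3])@Ry(q[4]);x=x+R@[0,0,L]
    return x,R@Rz(q[5])
if __name__=="__main__":
    best=None
    for s in(1,-1):
        f=lambda p:np.hstack([fk(q,list(p)+[s])[0]-x for q,x in D])
        r=least_squares(f,[0,300,400,0,350,250]);print(s,r.x.round(1),r.cost,np.abs(r.fun).max())
        x,R=fk(D[-1][0],list(r.x)+[s]);print(R.round(3),x)
E
python3 fk.py
```

```text
1 [ -3.9 219.6 427.5  35.  449.5 269.5] 6714.455664568194 34.92000497911977
[[ 0.812  0.494  0.312]
 [ 0.547 -0.456 -0.702]
 [-0.205  0.74  -0.641]] [ 343.55638593 -909.64866905  447.3810924 ]
-1 [  3.6 221.7 420.5  49.1 446.2 251.9] 9176.54860493126 63.34848463751115
[[ 0.81   0.549  0.208]
 [ 0.497 -0.454 -0.739]
 [-0.312  0.702 -0.641]] [ 313.35151536 -910.84811023  442.2720674 ]
```

```bash
sed -i 's/a0,h,L1,ox,L2,L,s=p/a0,oy,h,L1,ox,L2,L,s=p/; s/\[a0,0,h\]/[a0,oy,h]/; s/\[0,300,400,0,350,250\]/[0,30,300,400,0,350,250]/; s/@Rz(q\[5\])/@Rz(q[5]+np.pi\/2)/' fk.py; python3 fk.py
```

```text
1 [ -1.   36.7 220.4 424.8  40.5 448.3 262.6] 0.5644425409374254 0.4377399819804282
[[ 0.494 -0.812  0.312]
 [-0.456 -0.547 -0.702]
 [ 0.74   0.205 -0.641]] [ 376.49728512 -893.99143674  445.38152279]
-1 [2.000e-01 4.190e+01 2.207e+02 4.236e+02 4.280e+01 4.477e+02 2.598e+02] 397.1125510758204 22.915958267062535
[[ 0.549 -0.81   0.208]
 [-0.454 -0.497 -0.739]
 [ 0.702  0.312 -0.641]] [ 353.78404173 -900.61494389  444.5586933 ]
```

```bash
cat > sim.py <<'E'
from fk import *
P=[-1.0,36.7,220.4,424.8,40.5,448.3,262.6,1]
lo=np.array([-3.03,-.79,.23,-1.04,0,-2.55])+.005;hi=np.array([3.03,2.21,2.52,4.18,3.07,2.55])-.005
def ik(x,R,q0,w=.6):
    def f(q):
        X,Q=fk(q,P);return np.hstack([(X-x)/1000,w*Ro.from_matrix(R.T@Q).as_rotvec()])
    r=least_squares(f,np.clip(q0,lo+1e-4,hi-1e-4),bounds=(lo,hi),xtol=1e-10,ftol=1e-12);return r.x,np.linalg.norm(r.fun)
E
cat > plan.py <<'E'
from sim import *
q=np.array(D[-1][0]);x0,R0=fk(q,P)
import sys
for tgt,az,el,n in(((300,500,600),.95,.6,30),((350,350,650),.7,.7,30),((450,150,700),.35,.8,30),((450,100,700),.5,.7,30)):
    qq=q.copy()
    for t in np.linspace(0,1,60)[1:]:
        x=x0+(np.array(tgt)-x0)*t;qq,e=ik(x,R0,qq)
    print('at',tgt,qq.round(2),'err',round(e,4))
    R=R0
    for i in range(n):
        X,R=fk(qq,P);a=qq[1]+qq[2];u=np.array([np.sin(a)*np.cos(qq[0]),np.sin(a)*np.sin(qq[0]),np.cos(a)])
        qq,e=ik(X+50*u,R,qq)
        if i%6==5:X,Rn=fk(qq,P);print('  ',i,X.round(),Rn[:,2].round(2),qq.round(2))
E
python3 plan.py
```

```text
at (300, 500, 600) [ 1.06  0.68  0.24 -1.03  2.44  2.54] err 0.1776
   5 [386. 434. 603.] [ 0.4  -0.58 -0.71] [ 1.07  0.68  0.24 -1.03  2.32  2.54]
   11 [416. 456. 608.] [ 0.53 -0.51 -0.68] [ 1.08  0.69  0.24 -1.03  2.17  2.54]
   17 [448. 483. 617.] [ 0.65 -0.43 -0.63] [ 1.08  0.7   0.24 -1.03  2.01  2.54]
   23 [480. 515. 630.] [ 0.77 -0.32 -0.55] [ 1.08  0.7   0.24 -1.03  1.84  2.54]
   29 [513. 550. 647.] [ 0.86 -0.2  -0.46] [ 1.07  0.72  0.24 -1.03  1.65  2.54]
at (350, 350, 650) [ 0.92  0.5   0.39 -1.03  2.36  2.54] err 0.107
   5 [438. 349. 653.] [ 0.4  -0.57 -0.72] [ 0.92  0.6   0.24 -1.03  2.26  2.51]
   11 [471. 371. 661.] [ 0.53 -0.52 -0.67] [ 0.93  0.61  0.24 -1.03  2.11  2.52]
   17 [506. 397. 673.] [ 0.67 -0.44 -0.6 ] [ 0.94  0.62  0.24 -1.03  1.95  2.53]
   23 [542. 426. 690.] [ 0.79 -0.36 -0.51] [ 0.94  0.63  0.24 -1.03  1.77  2.54]
   29 [579. 456. 711.] [ 0.88 -0.25 -0.39] [ 0.93  0.65  0.24 -1.03  1.57  2.54]
at (450, 150, 700) [ 0.65  0.24  0.71 -1.03  2.11  2.49] err 0.0182
   5 [544. 175. 717.] [ 0.43 -0.62 -0.65] [ 0.6   0.52  0.24 -1.03  2.06  2.32]
   11 [586. 188. 735.] [ 0.57 -0.6  -0.56] [ 0.6   0.53  0.24 -1.03  1.89  2.33]
   17 [629. 203. 757.] [ 0.7  -0.55 -0.45] [ 0.6   0.54  0.24 -1.03  1.7   2.34]
   23 [673. 221. 780.] [ 0.81 -0.49 -0.32] [ 0.59  0.56  0.24 -1.03  1.5   2.35]
   29 [717. 238. 802.] [ 0.9  -0.4  -0.18] [ 0.56  0.59  0.24 -1.02  1.29  2.36]
at (450, 100, 700) [ 0.58  0.18  0.76 -1.03  2.06  2.44] err 0.0015
   5 [552. 125. 738.] [ 0.43 -0.64 -0.63] [ 0.52  0.49  0.24 -1.03  2.02  2.24]
   11 [594. 134. 758.] [ 0.57 -0.63 -0.53] [ 0.52  0.5   0.24 -1.03  1.85  2.25]
   17 [638. 147. 781.] [ 0.69 -0.59 -0.41] [ 0.52  0.52  0.24 -1.03  1.66  2.26]
   23 [683. 160. 806.] [ 0.8  -0.53 -0.28] [ 0.5   0.54  0.24 -1.03  1.46  2.27]
   29 [727. 173. 829.] [ 0.88 -0.46 -0.13] [ 0.47  0.56  0.24 -1.02  1.24  2.29]
```

```bash
cat > fin.py <<'E'
from sim import *
for az in(-.4,-.134):
  for tilt in(1.0,1.2):
    d=np.array([np.sin(tilt)*np.cos(az),np.sin(tilt)*np.sin(az),-np.cos(tilt)])
    for sg in(1,-1):
        y=sg*np.cross(d,[0,0,1]);y/=np.linalg.norm(y);x=np.cross(y,d);R=np.c_[x,y,d]
        for X in((555,-40,90),(555,-40,250),(500,-40,90)):
            best=min((ik(np.array(X),R,np.array([az0,.2,1.8,q3,1.,sg*0])) for q3 in(0,.5) for az0 in(0,-.3)),key=lambda r:r[1]);print(az,tilt,sg,X,best[0].round(2),round(best[1],4))
E
python3 fin.py
```

```text
-0.4 1.0 1 (555, -40, 90) [ 0.03  0.32  2.22  3.96  0.5  -2.09] 0.0
-0.4 1.0 1 (555, -40, 250) [-0.07 -0.11  2.09 -0.82  0.32  2.54] 0.0487
-0.4 1.0 1 (500, -40, 90) [ 0.03  0.23  2.36  3.91  0.53 -2.02] 0.0
-0.4 1.0 -1 (555, -40, 90) [-0.11  0.08  2.13 -1.03  0.19 -0.36] 0.1296
-0.4 1.0 -1 (555, -40, 250) [-0.   -0.08  2.09 -1.03  0.37 -0.33] 0.0263
-0.4 1.0 -1 (500, -40, 90) [-0.16 -0.11  2.31 -1.03  0.15 -0.39] 0.1272
-0.4 1.2 1 (555, -40, 90) [ 0.06  0.43  2.27  3.74  0.81 -1.84] 0.0
-0.4 1.2 1 (555, -40, 250) [ 0.04  0.    2.23  4.17  0.48 -2.38] 0.0076
-0.4 1.2 1 (500, -40, 90) [ 0.07  0.37  2.4   3.72  0.87 -1.79] 0.0
-0.4 1.2 -1 (555, -40, 90) [-0.26 -0.1   2.24 -1.03  0.01 -0.47] 0.207
-0.4 1.2 -1 (555, -40, 250) [-0.11 -0.2   2.15 -1.03  0.24 -0.41] 0.1062
-0.4 1.2 -1 (500, -40, 90) [-0.29 -0.36  2.46 -1.03  0.01 -0.49] 0.1935
-0.134 1.0 1 (555, -40, 90) [-0.14  0.29  2.27  3.13  0.41 -1.56] 0.0
-0.134 1.0 1 (555, -40, 250) [-0.14 -0.09  2.16  0.08  0.07  1.49] 0.0
-0.134 1.0 1 (500, -40, 90) [-0.17  0.2   2.4   3.08  0.46 -1.53] 0.0
-0.134 1.0 -1 (555, -40, 90) [-0.13  0.09  2.17 -1.03  0.01 -0.53] 0.1006
-0.134 1.0 -1 (555, -40, 250) [-0.14 -0.09  2.16  0.08  0.07 -1.66] 0.0
-0.134 1.0 -1 (500, -40, 90) [-0.14 -0.08  2.33 -1.03  0.01 -0.54] 0.101
-0.134 1.2 1 (555, -40, 90) [-0.14  0.4   2.32  3.13  0.78 -1.57] 0.0
-0.134 1.2 1 (555, -40, 250) [-0.14 -0.06  2.27  3.12  0.27 -1.55] 0.0
-0.134 1.2 1 (500, -40, 90) [-0.17  0.34  2.45  3.1   0.85 -1.55] 0.0
-0.134 1.2 -1 (555, -40, 90) [-0.13 -0.06  2.21 -1.03  0.01 -0.53] 0.1822
-0.134 1.2 -1 (555, -40, 250) [-0.13 -0.18  2.2  -1.03  0.01 -0.54] 0.0651
-0.134 1.2 -1 (500, -40, 90) [-0.14 -0.31  2.42 -1.03  0.01 -0.54] 0.1746
```

```bash
cat > plan2.py <<'E'
from sim import *
def run(tgts,roll=-.75,v=1):
    q=np.array(D[-1][0]);x,R=fk(q,P);R=R@Rz(roll)
    for tgt in tgts:
        for i in range(60):
            x,_=fk(q,P);dx=np.array(tgt)-x;n=np.linalg.norm(dx)
            if n<2: break
            qn,e=ik(x+dx*min(1,50/n),R,q)
            R=fk(qn,P)[1]
            if np.abs(qn-q).max()<1e-3: break
            q=qn
        print(tgt,i,x.round(),R[:,2].round(2),q.round(2),round(e,3))
    return q
for T in (((350,0,550),(200,400,600)),((350,0,550),(100,500,600)),((350,0,550),(250,600,600))):
    q=run(T)
    for k in range(36):
        X,R=fk(q,P);a=q[1]+q[2];u=np.array([np.sin(a)*np.cos(q[0]),np.sin(a)*np.sin(q[0]),np.cos(a)])
        q,e=ik(X+50*u,R,q)
        if k%6==5:X,Rn=fk(q,P);print('  ',k,X.round(),Rn[:,2].round(2),Rn[:,1].round(2),q.round(2))
E
python3 plan2.py
```

```text
(350, 0, 550) 18 [350.  -0. 550.] [ 0.31 -0.7  -0.64] [ 0.49 -0.28  1.56 -0.91  1.81  1.94] 0.0
(200, 400, 600) 9 [200. 400. 600.] [ 0.31 -0.7  -0.64] [ 1.31  0.43  0.69 -1.    2.53  2.31] 0.0
   5 [230. 495. 576.] [ 0.34 -0.62 -0.71] [-0.22 -0.79  0.58] [ 1.31  0.72  0.24 -1.03  2.54  2.21]
   11 [248. 517. 571.] [ 0.44 -0.56 -0.7 ] [-0.2  -0.82  0.53] [ 1.32  0.73  0.24 -1.03  2.42  2.22]
   17 [268. 544. 569.] [ 0.54 -0.48 -0.69] [-0.16 -0.86  0.48] [ 1.33  0.74  0.24 -1.03  2.3   2.24]
   23 [288. 577. 571.] [ 0.65 -0.38 -0.66] [-0.1  -0.9   0.42] [ 1.34  0.75  0.24 -1.03  2.15  2.25]
   29 [309. 614. 576.] [ 0.75 -0.26 -0.61] [-0.03 -0.94  0.35] [ 1.35  0.76  0.24 -1.03  1.99  2.26]
   35 [331. 657. 585.] [ 0.83 -0.12 -0.55] [ 0.05 -0.96  0.29] [ 1.35  0.77  0.24 -1.03  1.81  2.27]
(350, 0, 550) 18 [350.  -0. 550.] [ 0.31 -0.7  -0.64] [ 0.49 -0.28  1.56 -0.91  1.81  1.94] 0.0
(100, 500, 600) 54 [100. 496. 597.] [ 0.36 -0.59 -0.72] [ 1.5   0.69  0.24 -1.03  2.67  2.33] 0.005
   5 [114. 517. 589.] [ 0.43 -0.54 -0.72] [-0.19 -0.84  0.51] [ 1.51  0.7   0.24 -1.03  2.57  2.35]
   11 
[... 599 characters left out ...]
, 600, 600) 56 [250. 598. 599.] [ 0.72 -0.25 -0.65] [ 1.42  0.72  0.24 -1.03  2.09  2.27] 0.002
   5 [268. 639. 607.] [ 0.8  -0.12 -0.59] [ 0.06 -0.96  0.28] [ 1.43  0.73  0.24 -1.03  1.92  2.28]
   11 [286. 684. 619.] [ 0.86  0.03 -0.51] [ 0.16 -0.96  0.21] [ 1.43  0.74  0.24 -1.03  1.73  2.29]
   17 [304. 732. 633.] [ 0.9   0.18 -0.41] [ 0.26 -0.95  0.16] [ 1.42  0.76  0.24 -1.03  1.53  2.3 ]
   23 [322. 780. 646.] [ 0.9   0.32 -0.3 ] [ 0.37 -0.92  0.12] [ 1.4   0.78  0.24 -1.03  1.32  2.32]
   29 [340. 825. 656.] [ 0.88  0.45 -0.18] [ 0.47 -0.88  0.09] [ 1.37  0.81  0.24 -1.03  1.11  2.33]
   35 [359. 865. 662.] [ 0.83  0.56 -0.07] [ 0.56 -0.82  0.08] [ 1.33  0.84  0.24 -1.02  0.9   2.35]
```

```bash
cat > feas.py <<'E'
from sim import *
for az in(-1.2,-.9,-.6,-.3,-.134,0,.3,.6,.9):
  for tilt in(.5,.6,.7,.87,1.0):
    d=np.array([np.sin(tilt)*np.cos(az),np.sin(tilt)*np.sin(az),-np.cos(tilt)])
    y=np.cross(d,[0,0,1]);y/=np.linalg.norm(y);x=np.cross(y,d);R=np.c_[x,y,d]
    o=[]
    q=np.array([0,.2,1.7,0.1*np.sign(az),.6,1.5])
    for X in((500,-40,300),(540,-40,250),(545,-40,150),(545,-40,90),(500,-40,90)):
        q,e=ik(np.array(X),R,q);o.append(round(e,3))
        if X[2]==90 and X[0]==545:qs=q.round(2)
    print(az,tilt,o,qs)
E
python3 feas.py
```

```text
-1.2 0.5 [np.float64(0.132), np.float64(0.148), np.float64(0.171), np.float64(0.184), np.float64(0.179)] [-0.24  0.26  1.82 -0.28  0.8   2.54]
-1.2 0.6 [np.float64(0.156), np.float64(0.175), np.float64(0.202), np.float64(0.217), np.float64(0.212)] [-0.26  0.21  1.85 -0.34  0.77  2.54]
-1.2 0.7 [np.float64(0.181), np.float64(0.201), np.float64(0.232), np.float64(0.25), np.float64(0.244)] [-0.28  0.16  1.89 -0.4   0.73  2.54]
-1.2 0.87 [np.float64(0.223), np.float64(0.248), np.float64(0.284), np.float64(0.306), np.float64(0.296)] [-0.32  0.06  1.96 -0.51  0.67  2.54]
-1.2 1.0 [np.float64(0.256), np.float64(0.284), np.float64(0.324), np.float64(0.348), np.float64(0.334)] [-0.36 -0.06  2.04 -0.59  0.61  2.54]
-0.9 0.5 [np.float64(0.031), np.float64(0.045), np.float64(0.073), np.float64(0.09), np.float64(0.09)] [-0.11  0.27  1.87 -0.38  0.7   2.54]
-0.9 0.6 [np.float64(0.057), np.float64(0.074), np.float64(0.105), np.float64(0.125), np.float64(0.123)] [-0.14  0.23  1.9  -0.44  0.65  2.54]
-0.9 0.7 [np.float64(0.083), np.float64(0.103), np.float64(0.138), np.float64(0.159), np.float64(0.15
[... 4324 characters left out ...]
] [-0.52  0.39  2.11  1.53  0.86 -0.77]
0.9 0.5 [np.float64(0.0), np.float64(0.0), np.float64(0.0), np.float64(0.0), np.float64(0.0)] [-0.36  0.36  1.85  0.63  0.88 -0.09]
0.9 0.6 [np.float64(0.0), np.float64(0.0), np.float64(0.0), np.float64(0.0), np.float64(0.0)] [-0.41  0.37  1.87  0.78  0.89 -0.24]
0.9 0.7 [np.float64(0.0), np.float64(0.0), np.float64(0.0), np.float64(0.0), np.float64(0.0)] [-0.45  0.38  1.9   0.91  0.92 -0.38]
0.9 0.87 [np.float64(0.0), np.float64(0.0), np.float64(0.0), np.float64(0.0), np.float64(0.0)] [-0.52  0.43  1.93  1.11  1.   -0.6 ]
0.9 1.0 [np.float64(0.0), np.float64(0.0), np.float64(0.0), np.float64(0.0), np.float64(0.0)] [-0.56  0.48  1.95  1.24  1.08 -0.74]
```

```bash
cat >> plan2.py <<'E'
print('----')
for T in (((350,0,550),(0,450,600)),((350,0,550),(-100,500,600)),((350,0,550),(-200,500,600))):
    q=run(T)
    for k in range(36):
        X,R=fk(q,P);a=q[1]+q[2];u=np.array([np.sin(a)*np.cos(q[0]),np.sin(a)*np.sin(q[0]),np.cos(a)])
        q,e=ik(X+50*u,R,q)
        if k%6==5:X,Rn=fk(q,P);print('  ',k,X.round(),Rn[:,2].round(2),Rn[:,1].round(2),q.round(2))
    R=fk(q,P)[1]
    for g in((350,0,550),(480,-40,200),(545,-40,90),(545,-40,250)):
        x0=fk(q,P)[0]
        for t in np.linspace(0,1,20)[1:]: q,e=ik(x0+(np.array(g)-x0)*t,R,q)
        print('   ->',g,q.round(2),round(e,4))
E
python3 plan2.py | sed -n '/----/,$p'
```

```text
----
(350, 0, 550) 18 [350.  -0. 550.] [ 0.31 -0.7  -0.64] [ 0.49 -0.28  1.56 -0.91  1.81  1.94] 0.0
(0, 450, 600) 12 [ -0. 450. 600.] [ 0.32 -0.71 -0.63] [ 1.64  0.58  0.46 -0.98  2.82  2.5 ] 0.0
   5 [ -1. 500. 576.] [ 0.33 -0.67 -0.67] [-0.23 -0.74  0.63] [ 1.65  0.74  0.24 -1.03  2.81  2.44]
   11 [ 10. 517. 564.] [ 0.38 -0.63 -0.68] [-0.21 -0.77  0.6 ] [ 1.65  0.76  0.24 -1.01  2.74  2.46]
   17 [ 21. 536. 553.] [ 0.44 -0.58 -0.69] [-0.19 -0.81  0.56] [ 1.65  0.77  0.24 -1.    2.66  2.47]
   23 [ 32. 558. 543.] [ 0.51 -0.51 -0.69] [-0.15 -0.84  0.51] [ 1.66  0.78  0.24 -1.    2.57  2.49]
   29 [ 42. 584. 536.] [ 0.58 -0.43 -0.69] [-0.11 -0.88  0.46] [ 1.67  0.79  0.24 -1.    2.46  2.5 ]
   35 [ 51. 614. 532.] [ 0.65 -0.32 -0.69] [-0.05 -0.92  0.39] [ 1.69  0.8   0.24 -1.    2.34  2.51]
   -> (350, 0, 550) [ 0.26 -0.56  1.7  -0.51  1.36  1.67] 0.0
   -> (480, -40, 200) [ 0.03 -0.13  2.23 -0.9   0.45  2.2 ] 0.0
   -> (545, -40, 90) [-0.02  0.18  2.09 -1.03  0.33  2.36] 0.0552
   -> (545, -40, 250) [ 0.02 -0.05  2.02 -0.73  0.53  2.01] 0.0
(350, 0, 550) 18 [350.  -0. 550.] [ 0.31 -
[... 1393 characters left out ...]
  0.24 -1.03  2.86  2.54]
   17 [-156.  508.  529.] [ 0.54 -0.58 -0.61] [-0.11 -0.76  0.64] [ 1.94  0.83  0.24 -1.03  2.8   2.54]
   23 [-148.  527.  518.] [ 0.58 -0.53 -0.61] [-0.08 -0.79  0.61] [ 1.94  0.84  0.24 -1.03  2.72  2.54]
   29 [-140.  548.  508.] [ 0.63 -0.46 -0.62] [-0.04 -0.82  0.57] [ 1.95  0.85  0.24 -1.03  2.64  2.54]
   35 [-133.  572.  499.] [ 0.68 -0.38 -0.63] [ 0.02 -0.85  0.53] [ 1.95  0.86  0.24 -1.03  2.54  2.54]
   -> (350, 0, 550) [ 0.34 -0.57  1.74 -0.64  1.35  1.61] 0.0
   -> (480, -40, 200) [ 0.06 -0.14  2.24 -1.03  0.49  2.19] 0.0178
   -> (545, -40, 90) [-0.    0.14  2.08 -1.03  0.39  2.2 ] 0.0911
   -> (545, -40, 250) [ 0.06 -0.04  2.05 -0.96  0.54  2.1 ] 0.0
```

```bash
cat > plan3.py <<'E'
from sim import *
for roll in(-.75,-1.5):
 for T,N in ((((350,0,550),(100,900,700)),(18,40)),(((350,0,550),(0,1000,650)),(18,40)),(((350,0,550),(-100,900,600)),(18,40)),(((350,0,550),(0,500,600),(0,1000,650)),(18,12,28))):
    q=np.array(D[-1][0]);x,R=fk(q,P);R=R@Rz(roll)
    for tgt,n in zip(T,N):
        for i in range(n):
            x,_=fk(q,P);dx=np.array(tgt)-x;m=np.linalg.norm(dx)
            if m<2: break
            qn,e=ik(x+dx*min(1,50/m),R,q)
            R=fk(qn,P)[1];q=qn
            if i%8==7 and tgt!=T[0]:print('    ',i,fk(q,P)[0].round(),R[:,2].round(2))
        print(tgt,i,fk(q,P)[0].round(),R[:,2].round(2),q.round(2))
    for g in((350,0,550),(480,-40,200),(545,-40,90),(545,-40,250),(400,-230,200)):
        x0=fk(q,P)[0]
        for t in np.linspace(0,1,20)[1:]: q,e=ik(x0+(np.array(g)-x0)*t,R,q)
        print('   ->',g,q.round(2),round(e,4))
E
python3 plan3.py
```

```text
(350, 0, 550) 17 [350.  -0. 550.] [ 0.31 -0.7  -0.64] [ 0.49 -0.28  1.56 -0.91  1.81  1.94]
     7 [244. 379. 612.] [ 0.31 -0.7  -0.64]
     15 [138. 543. 533.] [ 0.36 -0.62 -0.69]
     23 [111. 581. 510.] [ 0.46 -0.53 -0.71]
     31 [111. 609. 514.] [ 0.57 -0.41 -0.71]
     39 [116. 643. 528.] [ 0.67 -0.25 -0.7 ]
(100, 900, 700) 39 [116. 643. 528.] [ 0.67 -0.25 -0.7 ] [ 1.6   0.8   0.24 -0.96  2.2   2.51]
   -> (350, 0, 550) [ 0.16 -0.59  1.71 -0.37  1.31  1.59] 0.0
   -> (480, -40, 200) [-0.04 -0.16  2.25 -0.69  0.36  1.99] 0.0
   -> (545, -40, 90) [-0.07  0.17  2.13 -1.03  0.21  2.35] 0.042
   -> (545, -40, 250) [-0.03 -0.07  2.04 -0.54  0.46  1.83] 0.0
   -> (400, -230, 200) [-0.77 -0.23  2.3   0.77  0.43  0.09] 0.0
(350, 0, 550) 17 [350.  -0. 550.] [ 0.31 -0.7  -0.64] [ 0.49 -0.28  1.56 -0.91  1.81  1.94]
     7 [219. 375. 588.] [ 0.31 -0.7  -0.64]
     15 [ 92. 560. 505.] [ 0.35 -0.65 -0.68]
     23 [ 63. 595. 475.] [ 0.47 -0.57 -0.68]
     31 [ 54. 626. 466.] [ 0.57 -0.46 -0.68]
     39 [ 53. 660. 469.] [ 0.66 -0.3  -0.68]
(0, 1000, 650) 39 [ 53. 660. 469.] [ 0.66 -0.3  -0.68]
[... 4134 characters left out ...]
.91  1.81  1.19]
     7 [122. 326. 583.] [ 0.31 -0.7  -0.64]
(0, 500, 600) 11 [  7. 480. 587.] [ 0.31 -0.7  -0.65] [ 1.63  0.68  0.32 -1.03  2.82  1.69]
     7 [ 23. 570. 484.] [ 0.37 -0.64 -0.67]
     15 [ 33. 605. 456.] [ 0.44 -0.55 -0.71]
     23 [ 40. 633. 453.] [ 0.52 -0.42 -0.74]
(0, 1000, 650) 27 [ 42. 649. 456.] [ 0.57 -0.34 -0.75] [ 1.66  0.88  0.24 -0.82  2.33  1.96]
   -> (350, 0, 550) [ 0.25 -0.5   1.63 -0.5   1.47  0.94] 0.0
   -> (480, -40, 200) [ 0.04 -0.1   2.16 -0.74  0.58  1.34] 0.0
   -> (545, -40, 90) [ 0.02  0.24  2.07 -1.03  0.41  1.68] 0.0189
   -> (545, -40, 250) [ 0.03 -0.01  1.95 -0.62  0.67  1.2 ] 0.0
   -> (400, -230, 200) [-0.64 -0.23  2.26  0.16  0.39  0.02] 0.0
```

```bash
cat > plan4.py <<'E'
from sim import *
def go(q,R,tgt,n=60):
    for i in range(n):
        x,_=fk(q,P);dx=np.array(tgt)-x;m=np.linalg.norm(dx)
        if m<2: break
        q,e=ik(x+dx*min(1,50/m),R,q);R=fk(q,P)[1]
    print(tgt,i,fk(q,P)[0].round(),'d',R[:,2].round(2),q.round(2));return q,R
for T in((400,0,500),(450,-50,420),(420,100,500),(450,-50,600)):
    q=np.array(D[-1][0]);x,R=fk(q,P)
    q,R=go(q,R,T)
    for k in range(30):
        x,R=fk(q,P);q,e=ik(np.array(T),R@Rz(.15),q)
        if k%5==4:x,R=fk(q,P);print('   ',k,x.round(),R[:,2].round(2),R[:,1].round(2),q.round(2))
E
python3 plan4.py
```

```text
(400, 0, 500) 25 [400.  -2. 501.] d [ 0.31 -0.64 -0.71] [ 0.38 -0.21  1.58 -0.79  1.66  2.54]
    4 [389. -85. 526.] [ 0.34 -0.43 -0.84] [-0.86 -0.5  -0.1 ] [-0.03 -0.32  1.52 -0.43  1.54  2.54]
    9 [366. -87. 495.] [ 0.46 -0.09 -0.88] [-0.87 -0.22 -0.44] [-0.4  -0.44  1.65  0.1   1.46  2.54]
    14 [353. -75. 468.] [ 0.62  0.22 -0.75] [-0.78  0.19 -0.59] [-0.77 -0.53  1.83  0.63  1.48  2.54]
    19 [371. -63. 434.] [ 0.74  0.45 -0.5 ] [-0.67  0.52 -0.53] [-0.94 -0.48  2.03  1.05  1.51  2.54]
    24 [410. -32. 413.] [ 0.78  0.61 -0.17] [-0.62  0.72 -0.31] [-0.88 -0.34  2.19  1.42  1.5   2.54]
    29 [425.   5. 404.] [0.74 0.65 0.19] [-0.66  0.75  0.01] [-0.75 -0.15  2.32  1.78  1.59  2.54]
(450, -50, 420) 23 [450. -52. 421.] d [ 0.32 -0.61 -0.73] [ 0.19 -0.16  1.7  -0.74  1.4   2.54]
    4 [ 433. -118.  436.] [ 0.37 -0.36 -0.85] [-0.87 -0.46 -0.18] [-0.17 -0.27  1.68 -0.31  1.28  2.54]
    9 [ 421. -114.  409.] [ 0.52 -0.03 -0.86] [-0.85 -0.1  -0.51] [-0.48 -0.35  1.8   0.23  1.2   2.54]
    14 [ 424. -102.  382.] [ 0.68  0.25 -0.69] [-0.73  0.37 -0.58] [-0.72 -0.36  1.96  0.76  1.
[... 1033 characters left out ...]
) 18 [450. -50. 600.] d [ 0.31 -0.7  -0.64] [ 0.26 -0.1   1.3  -0.87  1.69  2.48]
    4 [ 442. -125.  651.] [ 0.31 -0.56 -0.77] [-0.92 -0.37 -0.11] [-0.04 -0.09  1.09 -0.59  1.71  2.54]
    9 [ 413. -145.  611.] [ 0.41 -0.28 -0.87] [-0.9  -0.26 -0.34] [-0.34 -0.21  1.22 -0.13  1.62  2.54]
    14 [ 400. -132.  574.] [ 0.59  0.03 -0.81] [-0.81 -0.02 -0.59] [-0.65 -0.33  1.44  0.39  1.53  2.54]
    19 [ 410. -113.  546.] [ 0.75  0.29 -0.59] [-0.66  0.3  -0.69] [-0.86 -0.38  1.67  0.86  1.48  2.54]
    24 [444. -88. 526.] [ 0.84  0.47 -0.28] [-0.53  0.59 -0.61] [-0.88 -0.34  1.87  1.28  1.41  2.54]
    29 [475. -54. 523.] [0.84 0.54 0.09] [-0.48  0.8  -0.36] [-0.77 -0.26  2.04  1.71  1.37  2.54]
```

```bash
cat > rem.py <<'E'
import sys
from h import *
from scipy.spatial.transform import Rotation as Ro
s=manip.read_state();R=Ro.from_euler('xyz',s['eef_rot']).as_matrix()
t=np.array([float(a) for a in sys.argv[1:4]])
print('t',round(s['clock'],2),'pos',s['eef_pos'].round(1),'q',s['joints'].round(2),'d',R[:,2].round(3),'y',R[:,1].round(3),'F',s['wrist_force'].round(1),'shift cm',(R.T@(t-s['eef_pos'])/10).round(2))
E
python3 -m pendant '[[[-33,-47,-62,0],[-33,-47,-62,0],[-33,-47,-62,0],[-33,-47,-62,0],[-33,-47,-62,0]]]' >/dev/null; python3 rem.py 400 -50 500
```

```text
t 7.4 pos [ 384.1 -696.9  461.9] q [-1.1   0.35  1.11 -0.06  0.81  1.37] d [ 0.312 -0.701 -0.641] y [-0.812 -0.548  0.204] F [ 0.4 -0.   1.4] shift cm [-25.95 -35.94 -47.3 ]
```

```bash
python3 -m pendant '[[[-26,-36,-47,0],[-26,-36,-47,0],[-26,-36,-47,0],[-26,-36,-47,0],[-26,-36,-47,0]]]' >/dev/null; python3 rem.py 400 -50 500
python3 -m pendant '[[[-15,-21,-28,0],[-15,-21,-28,0],[-15,-21,-28,0],[-15,-21,-28,0],[-15,-21,-28,0]]]' >/dev/null; python3 rem.py 400 -50 500
```

```text
t 7.9 pos [ 390.6 -447.5  476.5] q [-0.8  -0.11  1.58 -0.36  0.86  1.78] d [ 0.313 -0.701 -0.641] y [-0.812 -0.548  0.203] F [0.1 0.9 1. ] shift cm [-15.94 -22.05 -29.09]
t 8.4 pos [ 396.2 -198.4  494. ] q [-0.16 -0.33  1.72 -0.74  1.26  2.34] d [ 0.313 -0.701 -0.641] y [-0.812 -0.547  0.202] F [ 0.7 -0.3  0.8] shift cm [ -6.15  -8.31 -10.67]
```

```bash
python3 -m pendant '[[[-3,-4,-5,0.15],[-6,-8,-10.5,0.3],[-6,-8,-10.5,0.45]]]' >/dev/null; python3 rem.py 420 -50 480
python3 -m pendant '[[[0,0,0,0.15]]]' >/dev/null
python3 -m pendant '[[[0,0,0,0.15]]]' >/dev/null; python3 rem.py 420 -50 480
python3 -m pendant '[[[0,0,0,0.15]]]' >/dev/null
python3 -m pendant '[[[0,0,0,0.15]]]' >/dev/null; python3 rem.py 420 -50 480
```

```text
t 8.7 pos [ 371.7 -170.   545.1] q [-0.14 -0.38  1.61 -0.64  1.39  2.55] d [ 0.349 -0.641 -0.684] y [-0.907 -0.415 -0.073] F [-0.1 -0.2  0.1] shift cm [-11.33  -8.89  -1.55]
t 8.9 pos [ 346.  -222.7  561.5] q [-0.4  -0.42  1.59 -0.44  1.32  2.55] d [ 0.371 -0.604 -0.705] y [-0.928 -0.253 -0.273] F [0.9 0.4 0. ] shift cm [-18.28  -9.02  -1.94]
t 9.1 pos [ 313.4 -264.6  569.1] q [-0.66 -0.46  1.58 -0.22  1.27  2.55] d [ 0.402 -0.571 -0.716] y [-0.891 -0.062 -0.45 ] F [ 1.5 -1.2 -0.5] shift cm [-24.6   -6.8   -1.58]
```

```bash
python3 -m pendant '[[[-24,-7,-2,0.15]]]' >/dev/null
python3 -m pendant '[[[-24,-7,-2,0.15]]]' >/dev/null; python3 rem.py 420 -50 480
python3 -m pendant '[[[-24,-4,-2,0.15]]]' >/dev/null
python3 -m pendant '[[[-24,-3,-2,0.15]]]' >/dev/null; python3 rem.py 420 -50 480
```

```text
t 9.3 pos [ 276.8 -255.7  541.8] q [-0.87 -0.57  1.71  0.04  1.24  2.55] d [ 0.477 -0.504 -0.72 ] y [-0.795  0.102 -0.599] F [ 0.4 -0.8  0.2] shift cm [-25.18  -5.58   0.91]
t 9.5 pos [ 237.  -226.1  518.7] q [-1.12 -0.72  1.83  0.31  1.31  2.55] d [ 0.547 -0.452 -0.705] y [-0.657  0.291 -0.696] F [-0.5 -0.5  0.5] shift cm [-24.89  -4.2    4.79]
```

```bash
python3 -m pendant '[[[-25,-4,5,0]]]' >/dev/null
python3 -m pendant '[[[-25,-4,5,0]]]' >/dev/null
python3 -m pendant '[[[-25,-4,5,0]]]' >/dev/null; python3 rem.py 420 -50 480
python3 -m pendant '[[[-25,-4,5,0]]]' >/dev/null
python3 -m pendant '[[[-25,-4,5,0]]]' >/dev/null; python3 rem.py 420 -50 480
```

```text
t 9.8 pos [ 255.  -188.3  488.7] q [-1.02 -0.79  1.93  0.34  1.26  2.55] d [ 0.609 -0.392 -0.689] y [-0.658  0.234 -0.715] F [ 0.1  0.6 -0.2] shift cm [-19.7   -7.     5.22]
t 10.0 pos [ 274.1 -172.1  475. ] q [-0.95 -0.79  1.97  0.36  1.22  2.55] d [ 0.647 -0.342 -0.681] y [-0.659  0.198 -0.725] F [-0.1  0.2  0.5] shift cm [-16.76  -7.56   4.93]
```

```bash
python3 -m pendant '[[[-17,-8,5,0]]]' >/dev/null
python3 -m pendant '[[[-17,-8,5,0]]]' >/dev/null
python3 -m pendant '[[[-17,-8,5,0]]]' >/dev/null
python3 -m pendant '[[[-17,-8,5,0]]]' >/dev/null; python3 rem.py 420 -50 480
python3 -m pendant '[[[-10,-8,5,0.1]]]' >/dev/null
python3 -m pendant '[[[-10,-8,5,0.1]]]' >/dev/null
python3 -m pendant '[[[-10,-8,5,0.1]]]' >/dev/null; python3 rem.py 420 -50 480
```

```text
t 10.4 pos [ 321.7 -145.8  470.1] q [-0.8  -0.74  1.98  0.4   1.12  2.55] d [ 0.723 -0.242 -0.647] y [-0.639  0.122 -0.76 ] F [-0.8 -0.3 -0.5] shift cm [-11.74  -5.87   4.16]
t 10.7 pos [ 361.3 -173.4  472.3] q [-0.91 -0.61  1.96  0.65  1.1   2.55] d [ 0.793 -0.142 -0.592] y [-0.527  0.326 -0.785] F [0.6 0.4 0.3] shift cm [-13.47   0.32   2.44]
```

```bash
python3 rem.py 420 50 440
python3 -m pendant '[[[-18,0,12,0]]]' >/dev/null
python3 -m pendant '[[[-18,0,12,0]]]' >/dev/null
python3 -m pendant '[[[-18,0,12,0]]]' >/dev/null; python3 rem.py 420 50 440
python3 -m pendant '[[[-18,-2,5,0.1]]]' >/dev/null
python3 -m pendant '[[[-18,-2,5,0.1]]]' >/dev/null
python3 -m pendant '[[[-18,-2,5,0.1]]]' >/dev/null; python3 rem.py 420 50 440
```

```text
t 10.7 pos [ 361.3 -173.4  472.3] q [-0.91 -0.61  1.96  0.65  1.1   2.55] d [ 0.793 -0.142 -0.592] y [-0.527  0.326 -0.785] F [0.6 0.4 0.3] shift cm [-22.08   6.71   3.39]
t 11.0 pos [ 426.6 -130.8  417.9] q [-0.65 -0.53  2.07  0.66  0.81  2.55] d [ 0.833 -0.074 -0.549] y [-0.512  0.275 -0.814] F [-0.2 -1.  -0.2] shift cm [-17.62   3.52  -3.11]
t 11.3 pos [476.8 -94.4 386.4] q [-0.54 -0.43  2.14  0.94  0.63  2.55] d [ 0.891  0.028 -0.453] y [-0.406  0.495 -0.768] F [ 1.2 -0.4 -0.7] shift cm [-13.81   5.34  -7.09]
```

```bash
cat > plan5.py <<'E'
from sim import *
import sys
from cell import manip
q=manip.read_state()['joints'];x,R=fk(q,P);print(x,R[:,2].round(3),q.round(3))
d=R[:,2];h=np.cross([0,0,1],d);h/=np.linalg.norm(h)
for t in(h,-h):print('turn',np.arctan2(np.cross(R[:,1],t)@d,R[:,1]@t))
t=h if len(sys.argv)<2 else -h
ang=np.arctan2(np.cross(R[:,1],t)@d,R[:,1]@t)
for k in range(20):
    q,e=ik(x,R@Rz(ang*(k+1)/20),q)
R=R@Rz(ang);print(q.round(2),e,fk(q,P)[1].round(3).tolist())
for g in((440,-60,300),(470,-40,120),(490,-40,80),(550,-45,80),(550,-45,90),(550,-45,250),(450,-45,250),(400,-150,200),(370,-230,150),(420,-240,100),(500,-260,100)):
    x0=fk(q,P)[0]
    for t in np.linspace(0,1,30)[1:]:
        qn,e=ik(x0+(np.array(g)-x0)*t,R,q);st=np.abs(qn-q).max();q=qn
    print('   ->',g,q.round(2),round(e,4),round(st,3))
E
python3 plan5.py; python3 plan5.py 1
```

```text
[476.47400804 -94.11686692 386.43636712] [ 0.891  0.028 -0.453] [-0.536 -0.431  2.138  0.944  0.633  2.554]
turn 1.038751198136859
turn -2.1028414554529347
[-0.3  -0.26  2.31  2.01  0.26  2.54] 0.13284789140777772 [[-0.346, 0.031, 0.938], [-0.037, 0.998, -0.046], [-0.938, -0.051, -0.344]]
   -> (440, -60, 300) [-0.33 -0.32  2.45  1.99  0.32  2.54] 0.0761 0.005
   -> (470, -40, 120) [-0.35  0.1   2.5   2.53  0.62  1.91] 0.0 0.019
   -> (490, -40, 80) [-0.32  0.29  2.45  2.66  0.73  1.78] 0.0 0.006
   -> (550, -45, 80) [-0.28  0.37  2.3   2.68  0.66  1.8 ] 0.0 0.005
   -> (550, -45, 90) [-0.28  0.33  2.31  2.67  0.63  1.82] 0.0 0.001
   -> (550, -45, 250) [-0.26 -0.07  2.24  2.02  0.28  2.54] 0.0126 0.006
   -> (450, -45, 250) [-0.34 -0.29  2.47  1.97  0.35  2.54] 0.0337 0.007
   -> (400, -150, 200) [-0.92 -0.19  2.49  1.59  0.82  2.54] 0.011 0.018
   -> (370, -230, 150) [-1.18  0.06  2.41  1.52  0.99  2.35] 0.0 0.009
   -> (420, -240, 100) [-1.04  0.29  2.33  1.75  0.92  2.15] 0.0 0.008
   -> (500, -260, 100) [-0.89  0.39  2.16  1.84  0.82  2.22] 0.0 0.006
[476.47400804 -94.11686692 3
[... 326 characters left out ...]
1
   -> (470, -40, 120) [-0.35  0.1   2.5   2.53  0.62 -1.23] 0.0 0.03
   -> (490, -40, 80) [-0.32  0.29  2.45  2.66  0.73 -1.37] 0.0 0.006
   -> (550, -45, 80) [-0.28  0.37  2.3   2.68  0.66 -1.34] 0.0 0.005
   -> (550, -45, 90) [-0.28  0.33  2.31  2.67  0.63 -1.32] 0.0 0.001
   -> (550, -45, 250) [-0.28 -0.09  2.23  1.83  0.29 -0.42] 0.0 0.056
   -> (450, -45, 250) [-0.4  -0.38  2.44  1.52  0.39 -0.15] 0.0 0.014
   -> (400, -150, 200) [-0.92 -0.22  2.48  1.54  0.81 -0.52] 0.0 0.016
   -> (370, -230, 150) [-1.18  0.06  2.41  1.52  0.99 -0.8 ] 0.0 0.01
   -> (420, -240, 100) [-1.04  0.29  2.33  1.75  0.92 -0.99] 0.0 0.008
   -> (500, -260, 100) [-0.89  0.39  2.16  1.84  0.82 -0.92] 0.0 0.006
```

```bash
python3 -m pendant '[[[0,0,0,-0.15],[0,0,0,-0.3],[0,0,0,-0.45],[0,0,0,-0.6],[0,0,0,-0.75]]]' >/dev/null
python3 -m pendant '[[[0,0,0,-0.15],[0,0,0,-0.3],[0,0,0,-0.45],[0,0,0,-0.6],[0,0,0,-0.75]]]' >/dev/null; python3 plan5.py 1 | head -3;python3 rem.py 455 -50 270
```

```text
[476.10219449 -94.39642299 386.97277471] [ 0.89   0.027 -0.454] [-0.537 -0.432  2.136  0.94   0.635  1.048]
turn 2.5486951356309966
turn -0.5928975179587965
t 12.3 pos [476.4 -94.7 386.9] q [-0.54 -0.43  2.14  0.94  0.64  1.05] d [ 0.89   0.027 -0.454] y [-0.228 -0.837 -0.498] F [-0.   1.  -0.5] shift cm [-11.93   2.57   3.53]
```

```bash
python3 -m pendant '[[[-3,0.6,0.9,-0.15],[-6,1.3,1.8,-0.3],[-9,1.9,2.7,-0.45],[-11.9,2.6,3.5,-0.59]]]' >/dev/null; python3 rem.py 485 -45 72
python3 - <<'E'
from h import *
for n in("scene","top"):
    c=cams.camera(n);cv2.imwrite(f"pics/{n}1.png",c["frame"][:,:,::-1])
E
```

```text
t 12.7 pos [457.6 -53.4 282. ] q [-0.43 -0.41  2.37  1.3   0.42  0.17] d [ 0.891  0.03  -0.452] y [-0.008 -0.997 -0.082] F [ 0.1 -0.1  1.6] shift cm [-17.47   0.87  11.96]
```

View pics/scene1.png

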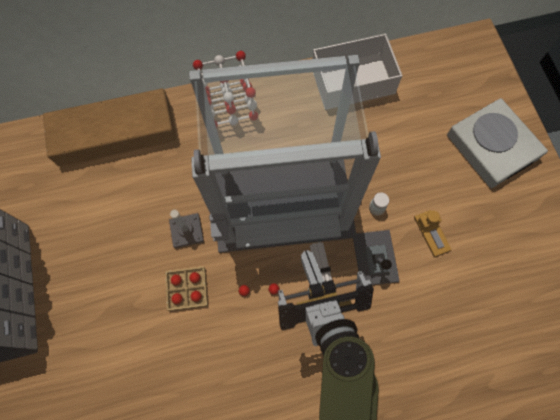

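View pics/top1.png

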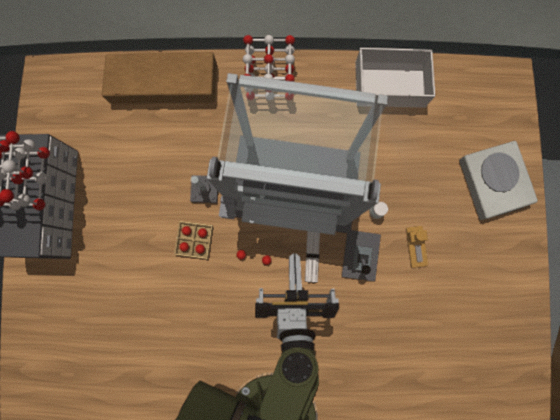

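```bash
python3 -m pendant '[[[-4.4,0.2,3,0],[-8.8,0.4,6,0],[-13,0.6,9,0],[-17.5,0.9,12,0],[-17.5,0.9,12,0]]]' >/dev/null; python3 rem.py 485 -45 72;python3 rem.py 550 -45 72
```

```text
t 13.3 pos [480.7 -41.8 157.3] q [-0.36 -0.01  2.46  2.34  0.53 -0.92] d [ 0.894  0.047 -0.445] y [ 0.002 -0.995 -0.102] F [ 1.5 -0.2  0.8] shift cm [-7.37  1.19  4.17]
t 13.3 pos [480.7 -41.8 157.3] q [-0.36 -0.01  2.46  2.34  0.53 -0.92] d [ 0.894  0.047 -0.445] y [ 0.002 -0.995 -0.102] F [ 1.5 -0.2  0.8] shift cm [-4.46  1.2   9.98]
```

```bash
python3 -m pendant '[[[-2.5,0.4,1.4,0],[-5,0.8,2.8,0],[-7.4,1.2,4.2,0],[-7.4,1.2,4.2,0],[-7.4,1.2,4.2,0]]]' >/dev/null; python3 rem.py 485 -45 72;python3 rem.py 550 -45 72
```

```text
t 13.8 pos [484.  -44.6  70.9] q [-0.37  0.33  2.46  2.6   0.79 -1.25] d [ 0.892  0.049 -0.449] y [ 0.004 -0.995 -0.102] F [ 0.3  0.3 -0.2] shift cm [0.15 0.03 0.04]
t 13.8 pos [484.  -44.6  70.9] q [-0.37  0.33  2.46  2.6   0.79 -1.25] d [ 0.892  0.049 -0.449] y [ 0.004 -0.995 -0.102] F [ 0.3  0.3 -0.2] shift cm [3.08 0.05 5.84]
```

```bash
python3 -m pendant '[[[1,0,2,0],[2.1,0,3.9,0],[3.1,0,5.9,0],[3.1,0,5.9,0]]]' >/dev/null; python3 rem.py 550 -45 82
python3 -m pendant '[[[0.9,-0.1,-0.45,0]]]' |grep force; python3 rem.py 550 -45 90
python3 -m pendant '[[[0.35,-0.04,-0.18,0],[0.7,-0.08,-0.36,0]]]' |grep force; python3 rem.py 550 -45 100
```

```text
t 14.2 pos [553.  -44.4  75.5] q [-0.29  0.4   2.3   2.65  0.7  -1.23] d [ 0.895  0.049 -0.442] y [ 0.005 -0.995 -0.099] F [-0.8 -0.1 -0.2] shift cm [ 0.45 -0.01 -0.56]
wrist_force: [-0.5, 0.2, -0.3]
t 14.3 pos [550.1 -44.1  83.2] q [-0.29  0.36  2.3   2.63  0.67 -1.21] d [ 0.893  0.049 -0.447] y [ 0.005 -0.995 -0.1  ] F [-0.5  0.2 -0.3] shift cm [ 0.61  0.02 -0.32]
wrist_force: [0.7, -0.6, -0.2]
t 14.5 pos [549.8 -44.4  91. ] q [-0.29  0.34  2.31  2.62  0.65 -1.19] d [ 0.893  0.048 -0.447] y [ 0.004 -0.995 -0.099] F [ 0.7 -0.6 -0.2] shift cm [ 0.81 -0.02 -0.39]
```

```bash
python3 -m pendant '[[[0.35,-0.04,-0.18,0],[0.35,-0.04,-0.18,0]]]' |grep -E 'force|pos'
python3 -m pendant '[[[0.35,-0.04,-0.18,0],[0.35,-0.04,-0.18,0]]]' |grep -E 'force|pos'
python3 -m pendant '[[[0.35,-0.04,-0.18,0],[0.35,-0.04,-0.18,0]]]' |grep -E 'force|pos'
python3 - <<'E'
from h import *
for n,(x0,y0,w,h) in {"scene":(180,170,200,150),"top":(200,150,200,150)}.items():
    f=cams.camera(n)["frame"][:,:,::-1][y0:y0+h,x0:x0+w]
    cv2.imwrite(f"pics/{n}2.png",cv2.resize(np.clip(f*1.5,0,255).astype(np.uint8),None,fx=4,fy=4,interpolation=cv2.INTER_CUBIC))
E
```

```text
eef_pos: [549.7, -44.3, 93.7]
wrist_force: [0.1, -0.5, 0.7]
eef_pos: [549.6, -44.2, 97.0]
wrist_force: [-2.4, 1.1, -1.7]
eef_pos: [549.6, -44.2, 101.0]
wrist_force: [-2.1, -1.3, -2.2]
```

View pics/scene2.png

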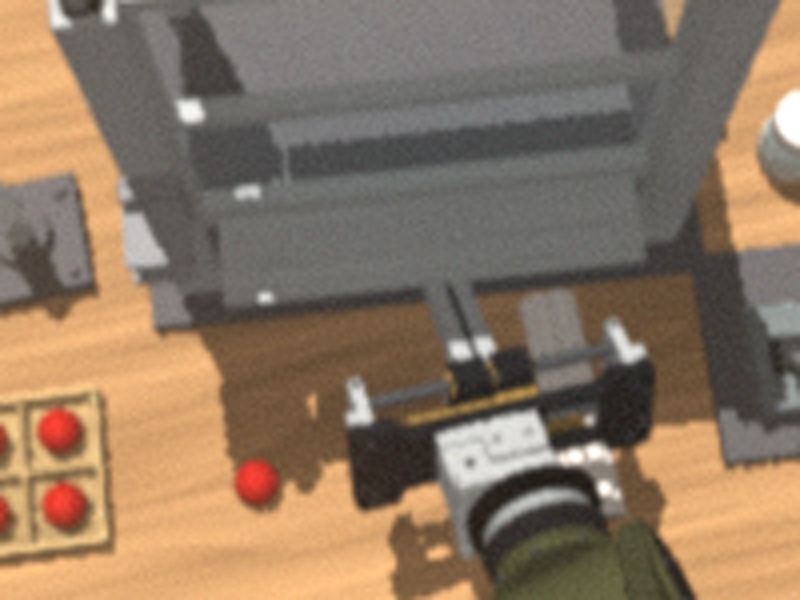

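View pics/top2.png

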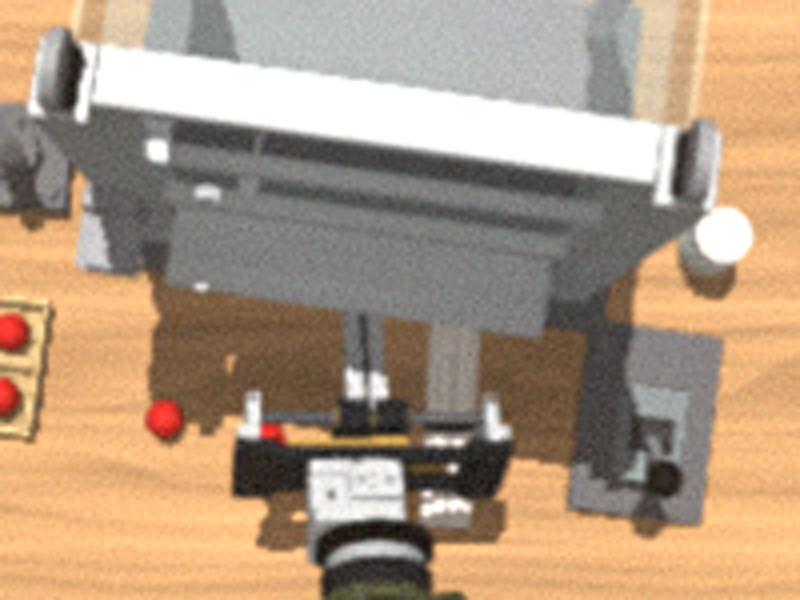

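```bash
python3 -m pendant '[[[1.07,-0.12,-0.54,0],[2.14,-0.24,-1.07,0],[3.2,-0.36,-1.6,0],[4.27,-0.48,-2.15,0],[5.35,-0.6,-2.7,0]]]' | grep -E 'force|pos'
python3 rem.py 550 -45 190
```

```text
eef_pos: [549.2, -44.1, 160.8]
wrist_force: [-1.3, 1.4, -6.6]
t 15.7 pos [549.2 -44.1 160.8] q [-0.29  0.13  2.29  2.4   0.47 -0.94] d [ 0.891  0.048 -0.451] y [ 0.004 -0.995 -0.099] F [-1.3  1.4 -6.6] shift cm [ 2.64 -0.2  -1.25]
```

```bash
python3 -m pendant '[[[0.9,-0.07,-0.4,0],[1.8,-0.14,-0.8,0],[2.3,-0.2,-1.1,0],[2.3,-0.2,-1.1,0]]]' | grep -E 'force|pos'
python3 - <<'E'
from h import *
print(manip.read_state()['eef_pos'])
for n,(x0,y0,w,h) in {"scene":(190,170,80,75),"top":(200,160,80,75)}.items():
    f=np.mean([cams.camera(n)["frame"].astype(float) for _ in range(4)],0)[:,:,::-1]
    np.save(f"pics/{n}3.npy",f)
    g=np.clip((f[y0:y0+h,x0:x0+w])*1.6,0,255).astype(np.uint8)
    g=cv2.resize(g,None,fx=8,fy=8,interpolation=cv2.INTER_CUBIC)
    for i in range(0,w,10): cv2.putText(g,str(x0+i),(i*8,10),0,.35,(0,255,255),1); cv2.line(g,(i*8,12),(i*8,18),(0,255,255))
    for i in range(0,h,10): cv2.putText(g,str(y0+i),(0,i*8+4),0,.35,(0,255,255),1)
    cv2.imwrite(f"pics/{n}3.png",g)
E
```

```text
eef_pos: [550.1, -44.5, 187.1]
wrist_force: [-2.9, 0.4, -1.2]
[550.13366295 -44.48918769 187.08973891]
```

View pics/scene3.png

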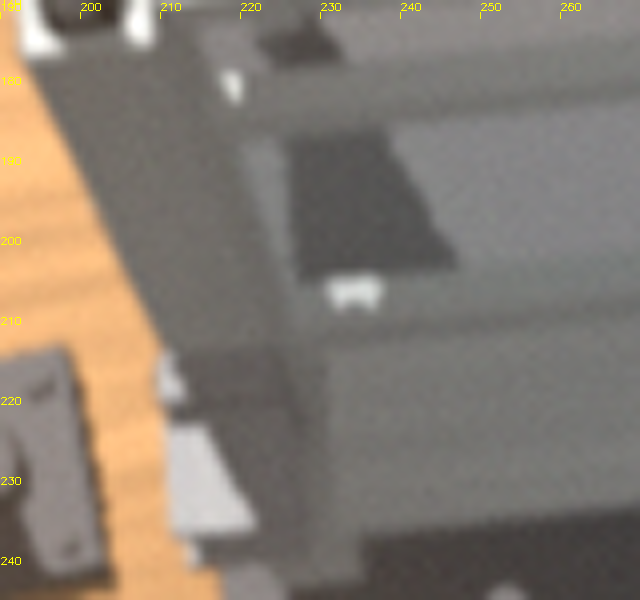

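View pics/top3.png

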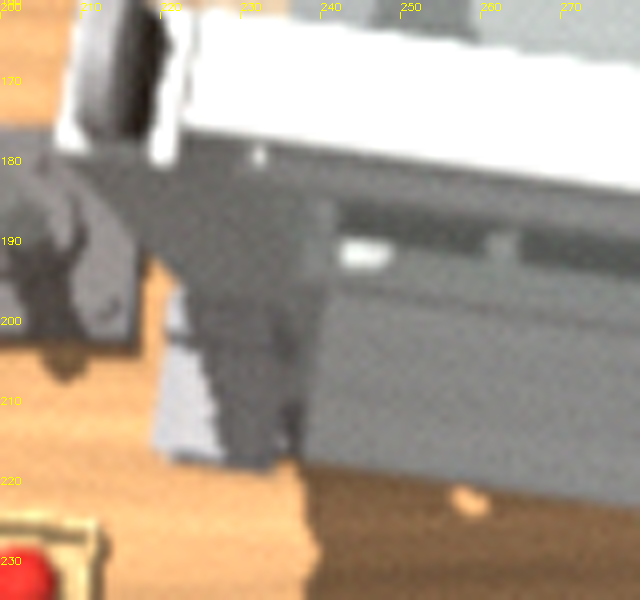

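Run:
```python
from h import *
f={n:np.load(f"pics/{n}3.npy").mean(2) for n in("scene","top")}
def col(n,c,r0,r1):
    print(n,c,[int(v) for v in f[n][r0:r1,c-1:c+2].mean(1)],'from',r0)
for c in(212,214,216,219,222,225,227,233,238,245,252,260):col("scene",c,228,246)
for c in(220,223,226,229,232,239,243,248,260):col("top",c,208,224)
```

```text
scene 212 [129, 129, 129, 129, 129, 129, 129, 125, 112, 105, 111, 114, 110, 108, 110, 110, 109, 113] from 228
scene 214 [131, 130, 130, 130, 131, 130, 130, 126, 107, 86, 91, 99, 96, 99, 108, 110, 110, 115] from 228
scene 216 [126, 128, 129, 131, 131, 131, 132, 128, 102, 69, 61, 65, 70, 86, 99, 102, 105, 110] from 228
scene 219 [66, 75, 84, 98, 115, 124, 127, 120, 92, 66, 59, 60, 68, 80, 86, 87, 87, 88] from 228
scene 222 [60, 60, 60, 60, 62, 67, 75, 75, 67, 60, 59, 60, 71, 82, 84, 85, 87, 87] from 228
scene 225 [60, 60, 59, 60, 61, 59, 59, 58, 59, 60, 59, 61, 64, 66, 70, 70, 70, 72] from 228
scene 227 [60, 60, 60, 61, 60, 60, 59, 59, 61, 60, 60, 62, 64, 66, 65, 56, 47, 45] from 228
scene 233 [71, 73, 73, 73, 71, 71, 71, 70, 68, 65, 64, 65, 66, 65, 57, 48, 43, 43] from 228
scene 238 [73, 73, 73, 72, 72, 71, 72, 68, 59, 48, 43, 42, 41, 42, 42, 43, 42, 42] from 228
scene 245 [73, 74, 74, 73, 72, 72, 70, 62, 49, 43, 41, 41, 41, 41, 41, 43, 42, 42] from 228
scene 252 [74, 74, 72, 73, 73, 71, 63, 50, 43, 40, 41, 40, 41, 41, 45, 61, 76, 83] from 228
scene 260 [75, 73, 73, 74, 72, 65, 53, 43, 40, 40, 40, 40, 41, 41, 40, 40, 40, 40] from 228
top 220 [132, 133, 133, 134, 136, 136, 136, 135, 120, 113, 114, 117, 120, 120, 123, 125] from 208
top 223 [138, 138, 137, 139, 137, 138, 139, 136, 107, 84, 100, 116, 119, 120, 123, 123] from 208
top 226 [86, 93, 107, 111, 99, 106, 114, 119, 120, 92, 92, 108, 118, 121, 122, 125] from 208
top 229 [65, 63, 62, 63, 63, 64, 63, 64, 68, 64, 75, 105, 116, 123, 124, 124] from 208
top 232 [66, 66, 64, 64, 66, 65, 64, 65, 64, 61, 69, 94, 115, 122, 124, 125] from 208
top 239 [76, 78, 77, 78, 80, 78, 81, 81, 80, 71, 59, 53, 57, 61, 65, 64] from 208
top 243 [80, 81, 83, 83, 84, 83, 84, 84, 83, 79, 66, 55, 57, 60, 61, 61] from 208
top 248 [82, 81, 82, 84, 84, 86, 86, 86, 85, 83, 76, 63, 56, 58, 61, 61] from 208
top 260 [84, 85, 83, 83, 84, 84, 88, 87, 87, 84, 86, 82, 73, 71, 91, 98] from 208
```

```bash
cat > fit2.py <<'E'
from h import *
from scipy.optimize import least_squares
C={n:cams.camera(n) for n in("scene","top")}
def rowat(c,A,B,col):
    p=proj(C[c],[A,B]);t=(col-p[0,0])/(p[1,0]-p[0,0]);return p[0,1]+t*(p[1,1]-p[0,1])
def build(p,zl,zf,full=False):
    x,y,a,s0,F,lift=p;R=np.array([[np.cos(a),-np.sin(a),0],[np.sin(a),np.cos(a),0],[0,0,1]])
    W=lambda *v:R@np.array(v,float)+[x,y,0]
    o=[];nm=[]
    L=lambda s:(W(-60,128,zl+s),W(-60,-128,zl+s))
    A,B=L(s0+lift)
    for c,obs in(("scene",((238,236.2),(245,235.5),(252,234.6),(260,233.8))),("top",((239,217.7),(243,218.1),(248,218.7)))):
        for k,r in obs:o.append(rowat(c,A,B,k)-r);nm.append(f"lip1 {c}{k}")
    A,B=W(-67,169,F+17.5),W(-67,135,F+17.5)
    for c,obs in(("scene",((216,236.2),(219,236.2))),("top",((223,216.3),))):
        for k,r in obs:o.append(rowat(c,A,B,k)-r);nm.append(f"fork {c}{k}")
    for X,c,uv,n in((W(-170,-275,12),"scene",(399,282),"b1"),(W(-170,-275,12),"top",(375.7,280.7),"b1"),(W(-170,-175,12),"scene",(362.3,285.3),"b2"),(W(-170,-175,12),"top",(342,277),"b2")):
        d=proj(C[c],X)[0]-uv;o+=list(d*.5);nm+=[n+c+"x",n+c+"y"]
    A,B=L(s0)
    for c,obs in(("scene",((245,246.6),)),("top",((249,222.3),))):
        for k,r in obs:o.append((rowat(c,A,B,k)-r)*.5);nm.append(f"lip0 {c}{k}")
    o.append((lift-91.5)/4);nm.append('lift');o.append((s0-3)/8);nm.append('s0')
    if full:print({n:round(float(v),2) for n,v in zip(nm,o)})
    return np.array(o)
for zl in(109,100):
    r=least_squares(build,[598,-48,-.134,4,229,91],args=(zl,0),loss="soft_l1",f_scale=.7)
    sd=np.sqrt(np.diag(np.linalg.inv(r.jac.T@r.jac)))*.5
    x,y,a,s0,F,l=r.x;print(zl,r.x.round(3),r.cost,'sd',sd.round(3),'remaining',F-(104.5+s0+l));build(r.x,zl,0,True)
E
python3 fit2.py
python3 - <<'E'
import numpy as np,cv2
# initial rows of the lip0 edge
for n,cols,r0 in(("scene",(240,250,260,270),240),("top",(249,262,275),216)):
    f=cv2.imread(f"pics/{n}0.png").mean(2)
    for c in cols:print(n,c,[int(v) for v in f[r0:r0+14,c-1:c+2].mean(1)],r0)
E
```

```text
109 [ 5.99231e+02 -4.87870e+01 -1.37000e-01  3.14200e+00  2.27837e+02
  9.17220e+01] 0.5998867240596834 sd [0.806 1.79  0.005 2.925 4.098 1.858] remaining 28.473389218132183
{'lip1 scene238': 0.04, 'lip1 scene245': -0.03, 'lip1 scene252': 0.1, 'lip1 scene260': 0.03, 'lip1 top239': -0.19, 'lip1 top243': -0.01, 'lip1 top248': 0.13, 'fork scene216': 0.15, 'fork scene219': -0.18, 'fork top223': 0.09, 'b1scenex': 0.73, 'b1sceney': -0.52, 'b1topx': -0.26, 'b1topy': 0.46, 'b2scenex': -0.18, 'b2sceney': 0.0, 'b2topx': -0.23, 'b2topy': -0.1, 'lip0 scene245': -0.22, 'lip0 top249': -0.02, 'lift': 0.06, 's0': 0.02}
100 [ 5.99717e+02 -4.90900e+01 -1.38000e-01  7.91100e+00  2.25137e+02
  9.26310e+01] 0.8901589173910187 sd [0.848 1.797 0.005 3.629 4.358 2.092] remaining 20.09530833394618
{'lip1 scene238': 0.16, 'lip1 scene245': 0.1, 'lip1 scene252': 0.25, 'lip1 scene260': 0.18, 'lip1 top239': -0.34, 'lip1 top243': -0.15, 'lip1 top248': -0.01, 'fork scene216': 0.18, 'fork scene219': -0.14, 'fork top223': -0.11, 'b1scenex': 0.72, 'b1sceney': -0.55, 'b1topx': -0.26, 'b1topy': 0.43, 'b2scenex': -0.19, 'b2sceney': -0.05, 'b2topx': -0.22, 'b2topy': -0.15, 'lip0 scene245': -0.13, 'lip0 top249': -0.07, 'lift': 0.28, 's0': 0.61}
scene 240 [69, 71, 69, 68, 69, 70, 66, 56, 43, 41, 45, 49, 51, 54] 240
scene 250 [71, 70, 69, 77, 87, 81, 61, 43, 40, 45, 53, 55, 56, 56] 240
scene 260 [70, 71, 70, 71, 64, 54, 41, 40, 48, 53, 56, 56, 61, 60] 240
scene 270 [68, 70, 71, 64, 50, 40, 41, 47, 55, 59, 60, 59, 57, 59] 240
top 249 [81, 82, 81, 84, 108, 117, 93, 65, 60, 64, 63, 57, 58, 56] 216
top 262 [78, 83, 82, 84, 82, 81, 85, 78, 74, 63, 59, 58, 59, 59] 216
top 275 [82, 80, 83, 83, 87, 84, 83, 85, 83, 81, 68, 62, 61, 60] 216
```

```bash
python3 -m pendant '[[[0.9,-0.1,-0.45,0],[1.8,-0.2,-0.9,0],[2.15,-0.24,-1.08,0],[2.15,-0.24,-1.08,0],[2.15,-0.24,-1.08,0]]]' | grep -E 'clock|force|pos'
python3 rem.py 550 -45 211.1; python3 -c "
from sim import *
from cell import manip
print(fk(manip.read_state()['joints'],P)[0])"
```

```text
clock: 17.1
eef_pos: [550.5, -44.7, 211.0]
wrist_force: [-1.2, -0.2, -0.7]
t 17.1 pos [550.5 -44.7 211. ] q [-0.29  0.    2.26  2.13  0.37 -0.64] d [ 0.892  0.049 -0.449] y [ 0.004 -0.995 -0.099] F [-1.2 -0.2 -0.7] shift cm [-0.01  0.03 -0.05]
[550.40430259 -44.52836069 210.61868949]
```

Run:
```python
from sim import *
from cell import manip
s=manip.read_state();q=s['joints'];x,R=fk(q,P)
for g in((548,-44,199),(500,-40,190),(515,115,186),(565,109,186),(565,109,205),(515,115,186),(500,-40,200)):
    x0=fk(q,P)[0]
    for t in np.linspace(0,1,20)[1:]:
        qn,e=ik(x0+(np.array(g)-x0)*t,R,q);st=np.abs(qn-q).max();q=qn
    print('   ->',g,q.round(2),round(e,4),round(st,3), 'tool cm',(R.T@(np.array(g)-x0)/10).round(2))
```

```text
-> (548, -44, 199) [-0.29  0.02  2.28  2.2   0.39 -0.72] 0.0 0.004 tool cm [-1.15  0.06  0.31]
   -> (500, -40, 190) [-0.33 -0.07  2.39  2.19  0.43 -0.73] 0.0 0.006 tool cm [-3.   -0.33 -3.86]
   -> (515, 115, 186) [ 0.23  0.01  2.33  3.62  0.34 -1.84] 0.0 0.067 tool cm [ -1.01 -15.38   2.27]
   -> (565, 109, 186) [ 0.18  0.11  2.22  3.5   0.31 -1.75] 0.0 0.006 tool cm [2.31 0.62 4.43]
   -> (565, 109, 205) [ 0.18  0.07  2.21  3.58  0.26 -1.83] 0.0 0.005 tool cm [ 1.69 -0.19 -0.85]
   -> (515, 115, 186) [ 0.23  0.01  2.33  3.62  0.34 -1.84] 0.0 0.006 tool cm [-4.   -0.43 -3.58]
   -> (500, -40, 200) [-0.33 -0.1   2.39  2.12  0.41 -0.66] 0.0 0.054 tool cm [ 1.9  15.28 -2.72]
```

```bash
python3 -m pendant '[[[-1.2,0.1,0.3,0],[-4.2,-0.3,-3.5,0],[-4.5,-5,-2.8,0],[-4.8,-10,-2,0],[-5.2,-15.6,-1.3,0]]]' | grep -E 'clock|force|pos'
python3 -m pendant '[[[0,0,0,0],[0,0,0,0]]]' | grep -E 'clock|force|pos'
python3 rem.py 565 109 190
```

```text
clock: 17.6
eef_pos: [512.5, 34.6, 192.3]
wrist_force: [-0.2, -0.0, -0.1]
clock: 17.8
eef_pos: [512.5, 34.5, 192.1]
wrist_force: [-0.1, 0.4, -0.2]
t 17.8 pos [512.5  34.5 192.1] q [-0.05 -0.05  2.38  2.85  0.32 -1.23] d [ 0.899  0.045 -0.436] y [ 0.004 -0.995 -0.095] F [-0.1  0.4 -0.2] shift cm [ 1.49 -7.38  5.15]
```

```bash
python3 -m pendant '[[[0.2,-4,0.3,0],[0.4,-7.9,0.7,0],[0.4,-7.9,0.7,0],[0.4,-7.9,0.7,0],[0.4,-7.9,0.7,0]]]' | grep -E 'clock|force|pos'
python3 rem.py 565 109 190
```

```text
clock: 18.3
eef_pos: [520.6, 113.1, 200.4]
wrist_force: [0.2, 0.9, -0.9]
t 18.3 pos [520.6 113.1 200.4] q [ 0.22 -0.01  2.32  3.66  0.32 -1.88] d [ 0.899  0.044 -0.435] y [ 0.003 -0.995 -0.095] F [ 0.2  0.9 -0.9] shift cm [1.05 0.52 4.43]
```

```bash
python3 -m pendant '[[[-0.9,0.1,0.45,0],[0.1,0.3,2.4,0],[1.05,0.52,4.43,0],[1.05,0.52,4.43,0]]]' | grep -E 'clock|force|pos'
python3 rem.py 565 109 196
python3 -m pendant '[[[0.27,-0.03,-0.13,0],[0.54,-0.06,-0.26,0]]]' | grep -E 'clock|force|pos'
python3 -m pendant '[[[0.18,-0.02,-0.09,0],[0.18,-0.02,-0.09,0]]]' | grep -E 'clock|force|pos'
python3 -m pendant '[[[0.18,-0.02,-0.09,0],[0.18,-0.02,-0.09,0]]]' | grep -E 'clock|force|pos'
```

```text
clock: 18.7
eef_pos: [566.5, 106.7, 189.9]
wrist_force: [1.2, -0.5, -0.4]
t 18.7 pos [566.5 106.7 189.9] q [ 0.18  0.11  2.22  3.51  0.33 -1.76] d [ 0.899  0.042 -0.435] y [ 0.    -0.995 -0.095] F [ 1.2 -0.5 -0.4] shift cm [ 0.46 -0.28 -0.39]
clock: 18.9
eef_pos: [564.1, 107.8, 195.7]
wrist_force: [-0.0, 0.3, -0.2]
clock: 19.1
eef_pos: [563.8, 108.4, 197.2]
wrist_force: [-1.4, -2.5, -4.8]
clock: 19.3
eef_pos: [563.4, 108.6, 197.8]
wrist_force: [-1.3, -1.3, -15.1]
```

```bash
python3 -m pendant '[[[-1,0.1,0.45,0],[-3,-0.1,-3.5,0],[-4,0,-6,0],[-4,2,-7,0],[-4,2,-7,0]]]' | grep -E 'clock|force|pos'
python3 - <<'E'
from h import *
for n,(x0,y0,w,h) in {"scene":(190,170,80,75),"top":(200,160,80,75)}.items():
    f=np.mean([cams.camera(n)["frame"].astype(float) for _ in range(4)],0)[:,:,::-1]
    np.save(f"pics/{n}4.npy",f)
    g=np.clip((f[y0:y0+h,x0:x0+w])*1.9,0,255).astype(np.uint8)
    cv2.imwrite(f"pics/{n}4.png",cv2.resize(g,None,fx=8,fy=8,interpolation=cv2.INTER_CUBIC))
f={n:np.load(f"pics/{n}4.npy").mean(2) for n in("scene","top")}
for n,cs,r0,r1 in(("scene",(216,219,238,245,252,260),226,242),("top",(223,226,239,243,248,255),208,224)):
    for c in cs:print(n,c,[int(v) for v in f[n][r0:r1,c-1:c+2].mean(1)],'from',r0)
E
```

```text
clock: 19.8
eef_pos: [484.1, 88.5, 194.6]
wrist_force: [-0.2, -1.3, -0.4]
scene 216 [106, 116, 123, 127, 128, 130, 130, 130, 130, 126, 100, 69, 60, 62, 70, 85] from 226
scene 219 [58, 60, 66, 72, 83, 96, 113, 123, 125, 118, 91, 64, 57, 59, 66, 78] from 226
scene 238 [73, 72, 70, 71, 72, 69, 67, 56, 42, 38, 39, 41, 41, 42, 40, 42] from 226
scene 245 [73, 71, 71, 73, 72, 68, 59, 46, 39, 38, 39, 41, 40, 42, 41, 41] from 226
scene 252 [72, 71, 72, 71, 70, 61, 47, 38, 38, 39, 40, 40, 40, 40, 41, 40] from 226
scene 260 [72, 72, 72, 71, 63, 48, 39, 37, 38, 39, 40, 40, 40, 39, 40, 39] from 226
top 223 [137, 137, 136, 137, 137, 137, 136, 135, 108, 84, 99, 114, 118, 119, 121, 123] from 208
top 226 [87, 92, 107, 110, 98, 106, 113, 117, 118, 90, 90, 108, 118, 122, 122, 123] from 208
top 239 [81, 81, 85, 82, 83, 83, 82, 79, 69, 54, 52, 54, 58, 62, 63, 64] from 208
top 243 [80, 83, 82, 84, 83, 81, 82, 83, 78, 59, 51, 54, 55, 62, 60, 61] from 208
top 248 [81, 82, 83, 84, 83, 84, 82, 84, 82, 75, 55, 50, 55, 57, 61, 61] from 208
top 255 [81, 82, 83, 82, 86, 84, 85, 83, 85, 84, 76, 57, 55, 64, 73, 85] from 208
```

View pics/scene4.png

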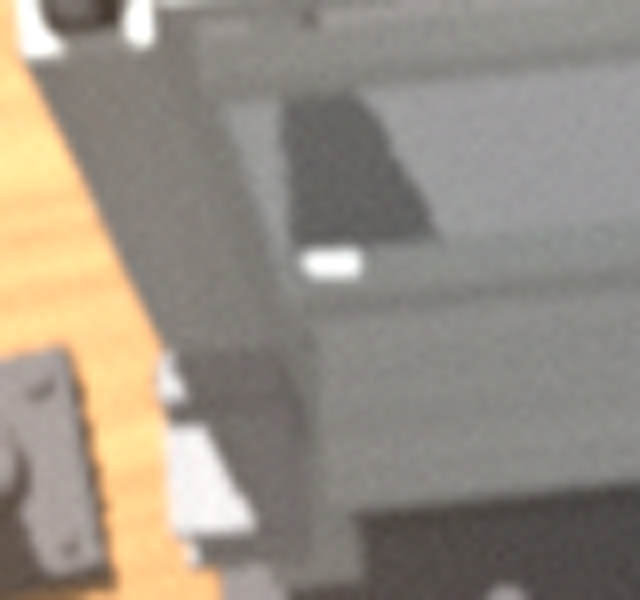

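View pics/top4.png

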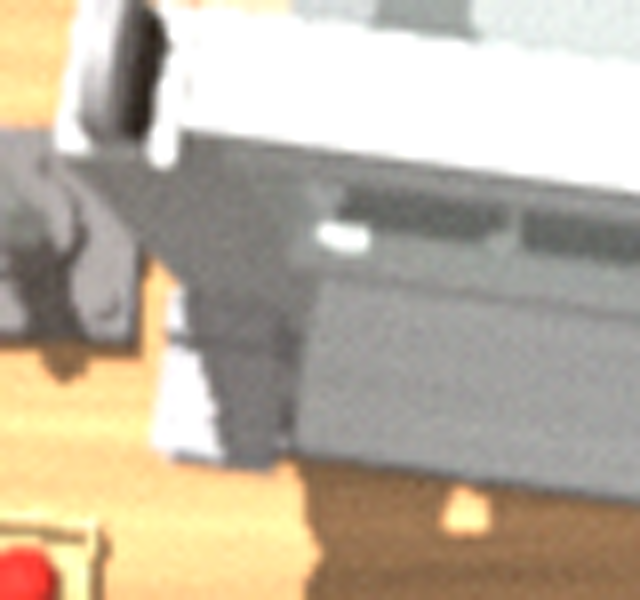

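```bash
python3 - <<'E'
from sim import *
from cell import manip
s=manip.read_state();q=s['joints'];x,R=fk(q,P)
for g in((440,-20,230),(375,-245,180),(375,-245,103),(473,-259,103),(490,-261,103),(430,-250,180)):
    x0=fk(q,P)[0]
    for t in np.linspace(0,1,20)[1:]:
        qn,e=ik(x0+(np.array(g)-x0)*t,R,q);st=np.abs(qn-q).max();q=qn
    print('   ->',g,q.round(2),round(e,4),round(st,3), 'tool cm',(R.T@(np.array(g)-x0)/10).round(2))
E
python3 rem.py 440 -20 230
```

```text
-> (440, -20, 230) [-0.33 -0.37  2.5   1.78  0.35 -0.29] 0.0 0.062 tool cm [ 2.38 10.51 -6.11]
   -> (375, -245, 180) [-1.2   0.02  2.35  1.46  1.03 -0.59] 0.0 0.028 tool cm [-5.41 22.86 -4.64]
   -> (375, -245, 103) [-1.2   0.26  2.38  1.62  1.02 -0.9 ] 0.0 0.016 tool cm [-6.89  0.74  3.36]
   -> (473, -259, 103) [-0.95  0.36  2.21  1.8   0.89 -0.84] 0.0 0.011 tool cm [4.42 1.41 8.75]
   -> (490, -261, 103) [-0.92  0.38  2.18  1.82  0.87 -0.83] 0.0 0.002 tool cm [0.76 0.2  1.52]
   -> (430, -250, 180) [-1.05  0.09  2.27  1.56  0.93 -0.57] 0.0 0.016 tool cm [ 4.16 -1.84 -8.7 ]
t 20.2 pos [484.5  89.3 192.6] q [ 0.16 -0.1   2.42  3.48  0.32 -1.73] d [ 0.899  0.044 -0.436] y [ 0.002 -0.995 -0.096] F [-0.7 -0.  -0.6] shift cm [ 2.33 10.51 -6.11]
```

```bash
python3 -m pendant '[[[0.8,3.5,-2,0],[1.6,7,-4,0],[2.3,10.5,-6.1,0],[2.3,10.5,-6.1,0],[2.3,10.5,-6.1,0]]]' | grep -E 'clock|force|pos'
python3 rem.py 375 -245 180
```

```text
clock: 20.7
eef_pos: [462.1, 22.5, 226.2]
wrist_force: [-0.3, -0.6, 0.0]
t 20.7 pos [462.1  22.5 226.2] q [-0.14 -0.28  2.48  2.37  0.27 -0.78] d [ 0.911  0.063 -0.408] y [ 0.02  -0.994 -0.107] F [-0.3 -0.6  0. ] shift cm [-5.39 26.91 -7.73]
```

```bash
python3 -m pendant '[[[-0.5,5,-1.5,0],[-1.5,10,-3,0],[-2.5,15,-4.5,0],[-4,20,-6,0],[-5.4,27,-7.7,0]]]' | grep -E 'clock|force|pos'
python3 rem.py 375 -245 180
```

```text
clock: 21.2
eef_pos: [413.9, -139.1, 203.4]
wrist_force: [1.1, -0.3, 0.2]
t 21.2 pos [ 413.9 -139.1  203.4] q [-0.88 -0.18  2.48  1.64  0.84 -0.5 ] d [ 0.911  0.062 -0.407] y [ 0.021 -0.994 -0.105] F [ 1.1 -0.3  0.2] shift cm [-2.8  10.69 -3.25]
```

```bash
python3 -m pendant '[[[-1.2,4.5,-1.4,0],[-2.8,10.7,-3.3,0],[-2.8,10.7,-3.3,0],[-2.8,10.7,-3.3,0]]]' | grep -E 'clock|force|pos'
python3 rem.py 375 -245 103
python3 - <<'E'
from h import *
C={}
for n,(x0,y0,w,h) in {"scene":(300,190,130,120),"top":(280,190,130,120)}.items():
    c=cams.camera(n);C[n]=c
    f=c["frame"][:,:,::-1][y0:y0+h,x0:x0+w]
    cv2.imwrite(f"pics/{n}5.png",cv2.resize(np.clip(f*1.4,0,255).astype(np.uint8),None,fx=5,fy=5,interpolation=cv2.INTER_CUBIC))
E
```

```text
clock: 21.6
eef_pos: [374.4, -246.5, 179.3]
wrist_force: [0.1, 0.8, 0.6]
t 21.6 pos [ 374.4 -246.5  179.3] q [-1.22  0.05  2.35  1.48  1.07 -0.63] d [ 0.911  0.059 -0.408] y [ 0.016 -0.994 -0.107] F [0.1 0.8 0.6] shift cm [-6.9   0.66  3.18]
```

View pics/scene5.png

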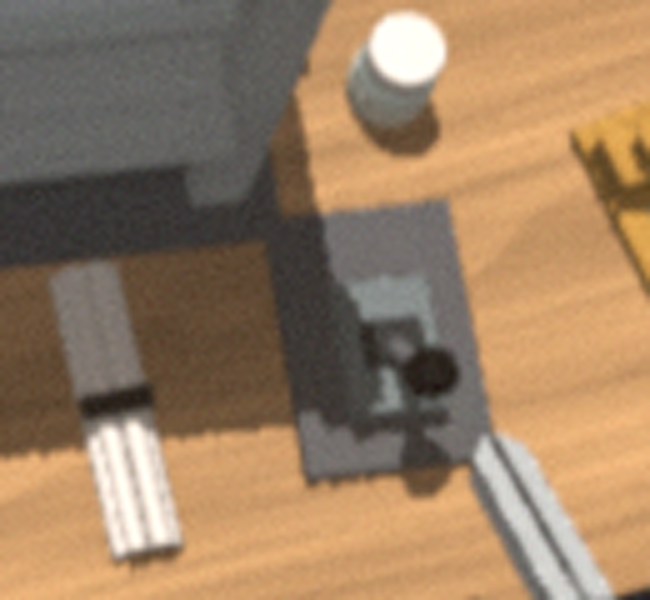

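View pics/top5.png

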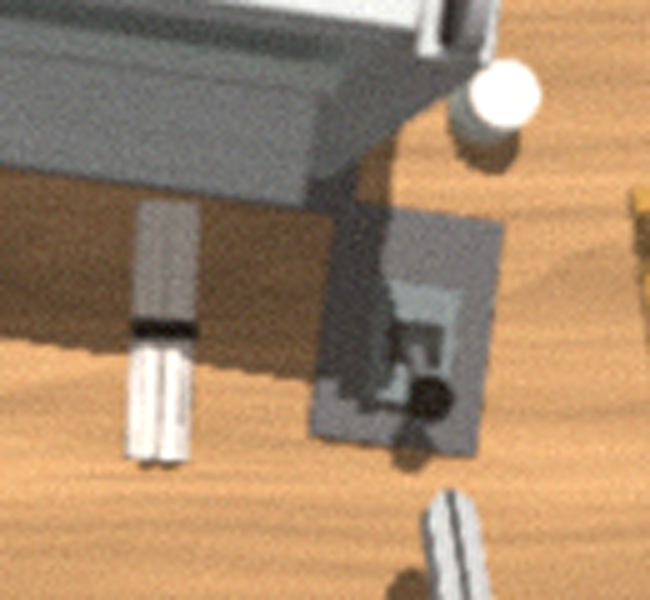

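```bash
python3 -m pendant '[[[-3.5,0.3,1.6,0],[-6.9,0.66,3.2,0],[-6.9,0.66,3.2,0],[-6.9,0.66,3.2,0]]]' | grep -E 'clock|force|pos'
python3 rem.py 460 -257 104
```

```text
clock: 22.1
eef_pos: [376.4, -241.6, 104.3]
wrist_force: [0.3, 0.3, 0.9]
t 22.1 pos [ 376.4 -241.6  104.3] q [-1.21  0.29  2.38  1.62  1.07 -0.93] d [ 0.911  0.064 -0.408] y [ 0.021 -0.994 -0.107] F [0.3 0.3 0.9] shift cm [3.56 1.71 7.53]
```

```bash
python3 -m pendant '[[[0.7,0.5,1.5,0],[1.4,0.8,3,0],[2.1,1.1,4.5,0],[2.8,1.4,6,0],[3.55,1.7,7.5,0]]]' | grep -E 'clock|force|pos'
python3 rem.py 473 -259 104
```

```text
clock: 22.6
eef_pos: [460.7, -258.2, 107.4]
wrist_force: [-0.7, -0.4, -0.3]
t 22.6 pos [ 460.7 -258.2  107.4] q [-1.    0.37  2.23  1.78  0.96 -0.87] d [ 0.912  0.061 -0.405] y [ 0.021 -0.995 -0.101] F [-0.7 -0.4 -0.3] shift cm [0.2  0.14 1.25]
```

```bash
python3 -m pendant '[[[0.2,0.1,0.7,0],[0.25,0.15,1.25,0]]]' | grep -E 'clock|force|pos'
python3 -m pendant '[[[0.2,0.05,0.45,0],[0.2,0.05,0.45,0]]]' | grep -E 'clock|force|pos'
python3 - <<'E'
from h import *
for n,(x0,y0,w,h) in {"scene":(300,190,130,120),"top":(280,190,130,120)}.items():
    c=cams.camera(n)
    f=c["frame"][:,:,::-1][y0:y0+h,x0:x0+w]
    cv2.imwrite(f"pics/{n}6.png",cv2.resize(np.clip(f*1.4,0,255).astype(np.uint8),None,fx=5,fy=5,interpolation=cv2.INTER_CUBIC))
E
```

```text
clock: 22.8
eef_pos: [472.5, -259.0, 102.9]
wrist_force: [-1.0, 0.4, 0.9]
clock: 23.0
eef_pos: [476.6, -259.3, 101.0]
wrist_force: [-6.3, -0.8, 5.5]
```

View pics/scene6.png

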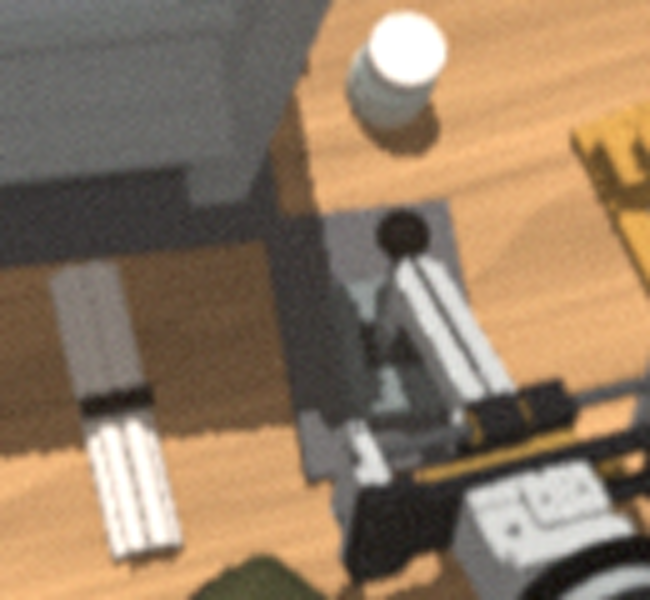

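View pics/top6.png

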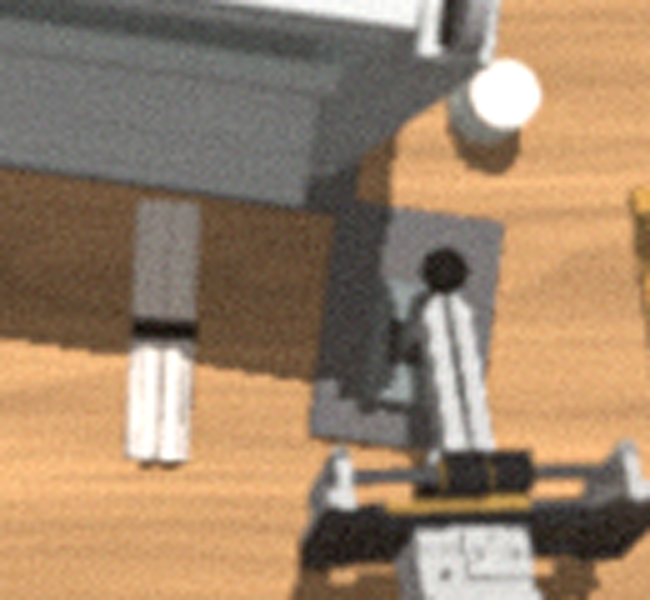

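```bash
python3 -m pendant '[[[0.12,0.03,0.2,0],[0.12,0.03,0.2,0]]]' | grep -E 'clock|force|pos'
python3 - <<'E'
from h import *
C={n:cams.camera(n) for n in("scene","top")}
a=-.137;R=np.array([[np.cos(a),-np.sin(a),0],[np.sin(a),np.cos(a),0],[0,0,1]])
for t in(.8,.9,1.0):
    X=R@[-110-80*np.sin(.5-t),-225,34+80*np.cos(.5-t)]+[599.2,-48.8,0]
    print(t,X.round(),[proj(C[n],X)[0].round(1) for n in C])
for n in C:
    g=C[n]["frame"].mean(2);m=(g<25).astype(np.uint8)
    x0,y0,w,h=(365,222,30,25) if n=="scene" else (355,230,28,25)
    ys,xs=np.nonzero(m[y0:y0+h,x0:x0+w]);print(n,xs.mean()+x0,ys.mean()+y0,len(xs))
print(tri([(C["scene"],(380.6,236.4)),(C["top"],(368.8,244))]))
E
```

```text
clock: 23.3
eef_pos: [477.9, -259.4, 100.6]
wrist_force: [-26.3, 1.1, 10.8]
0.8 [ 483. -260.  110.] [array([382.7, 241.8]), array([368.6, 249.7])]
0.9 [ 490. -261.  108.] [array([381.9, 239.1]), array([368.7, 247. ])]
1.0 [ 497. -262.  104.] [array([381.1, 236.7]), array([368.8, 244.4])]
scene 379.5833333333333 238.0 12
top 368.28 244.2 25
(array([ 498.96296175, -262.06652539,  101.41895695]), [np.float64(0.4120345295161537), np.float64(0.41203452951577857)])
```

```bash
python3 -m pendant '[[[-0.4,-0.2,-0.9,0],[-1.4,-0.6,-3,0],[-2.6,-1.1,-5.6,0],[-3,-1.4,-9,0],[-3,-1.4,-9,0]]]' | grep -E 'clock|force|pos'
python3 -m pendant '[[[3,-0.3,-2,0],[6,-0.6,-4,0],[9,-0.9,-6,0],[9,-0.9,-6,0]]]' | grep -E 'clock|force|pos'
python3 - <<'E'
from h import *
for n in("scene","top"):
    c=cams.camera(n);f=c["frame"];cv2.imwrite(f"pics/{n}7.png",f[:,:,::-1]);np.save(f"pics/{n}7.npy",f.astype(float))
f={n:np.load(f"pics/{n}7.npy").mean(2) for n in("scene","top")}
for n,cs,r0,r1 in(("scene",(238,245,260),226,242),("top",(239,243,248),208,224)):
    for c in cs:print(n,c,[int(v) for v in f[n][r0:r1,c-1:c+2].mean(1)],'from',r0)
E
```

```text
clock: 23.9
eef_pos: [382.0, -248.9, 112.1]
wrist_force: [1.1, -0.3, -0.7]
clock: 24.3
eef_pos: [366.8, -252.4, 222.7]
wrist_force: [-0.2, -0.2, 0.1]
scene 238 [72, 73, 69, 70, 71, 71, 66, 53, 43, 38, 40, 40, 41, 39, 39, 41] from 226
scene 245 [72, 70, 70, 71, 69, 66, 57, 44, 35, 37, 38, 41, 40, 41, 39, 41] from 226
scene 260 [69, 70, 72, 71, 61, 48, 39, 37, 36, 39, 40, 39, 41, 40, 38, 40] from 226
top 239 [80, 80, 81, 83, 78, 79, 80, 78, 70, 52, 50, 55, 59, 58, 57, 62] from 208
top 243 [79, 78, 80, 81, 80, 81, 82, 79, 76, 59, 52, 53, 54, 57, 59, 58] from 208
top 248 [76, 81, 81, 82, 80, 82, 84, 81, 81, 75, 52, 48, 53, 57, 59, 58] from 208
```

View pics/scene7.png

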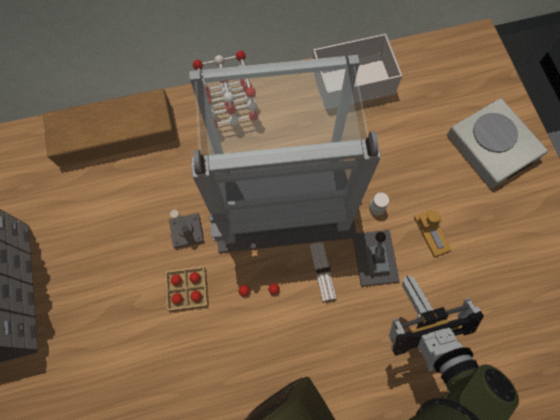

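View pics/top7.png

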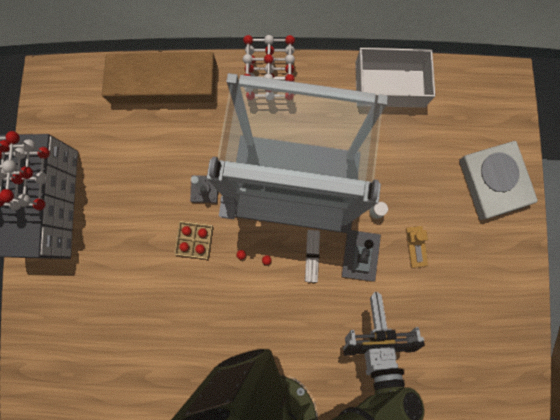

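```bash
python3 -c "
from cell import manip
print(manip.sign_off())"
```

```text
the job is handed in; nothing more can be done
None
```

I pushed the window up from beneath its lip with the shut fingertips and let go of it with the lip's end level with the gauge gap. I then pushed the clamp lever over to its rear stop, backed clear and handed the job in at about 24.4 s of the 45 s allowed.

**Tilting the tool:** The pendant only shifts the tool and turns it about its own axis. To get the fingers under the lip I commanded poses beyond the arm's reach and joint limits until the tool had tilted to about 27° below horizontal. This was done clear of everything in the scene.

**Window height:** My two checks differ by about 5 mm, but both put the lip inside the gap, which leaves it ±8 mm of play.
- **Touch:** I touched the underside of the lower prong lightly with the fingertips, at most about 15 N. Compared with the height at which I left the lip, that puts the lip about 1 mm above the middle of the gap.
- **Pictures:** The fit to the two camera views puts it about 4–5 mm below the middle, give or take 4 mm.
- I trusted the touch and made no further correction. After the clamp was thrown, the lip edge was in the same place in the pictures.

**Clamp:** The push ended against the stop, with 26 N along the push (about 28 N in all). The ball was within about half a pixel of where a fully over lever should appear, and the last pictures show it still over.

**Rest of the bench:** In the last pictures the other items look where they stood at the start. The wrist force was near zero, with the robot touching nothing. I grasped and pinched nothing.

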